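# Set the tile cutter's width gauge without backlash and load the tile

### The arm

A 7-joint arm with a two-finger parallel gripper is mounted at the origin on the work surface. World frame = base frame: x ahead of the robot, y to its left, z up, the work surface at z = 0. Lengths are in m, angles in rad, forces in N, time in s.
With the tool pointing down it reaches from about 0.425 to 0.875 m from the base axis. Payload 4.7 kg.
Tool frame: the origin (TCP) lies at the very end of the fingers, on their centre line; the grasp point (between the pads) lies 19 mm behind it (grip_point_offset is the distance from the TCP to the grasp point, in m); x points along the fingers, z is the direction in which the jaws open and shut, and the axes are right-handed (so a half turn about x gives the same grasp; the last joint's range is limited). The gripper opens to 87 mm and grips with 3 to 60 N. Pads are 19 mm wide; open, the fingers measure 117 mm over their backs; the gripper's body (75 mm by 190 mm) begins 51 mm behind the grasp point.
Start: joints at [1.217, 0.321, -0.07, 1.45, 0.023, 1.371, -0.057], TCP at [0.234, -0.607, 0.223] pointing down, gripper open.
Joint ranges: [-2.86, 2.86], [-0.3, 2.09], [-1.38, 1.24], [0.06, 2.45], [-1.56, 4.7], [0.09, 2.05], [-2.69, 2.69]. Speed limits (rad/s): [2.57, 2.57, 3.14, 3.14, 3.14, 3.14, 3.14].

### API

Orientations are given as a rotation vector (axis times angle).
In Python, from bench import get_state, get_image, calibration, close_job, grip_point_offset gives the robot as it stands.
- The arm moves only by the tool play_rows, never from a script. Its argument "targets" is a list of rows, each an object with "claw": the closure, from 0 (fully open) to 1 (shut); "linear": the shift along the tool's x, y, z as a fraction of full scale, a list of three; "rotation": the turn, a rotation vector about the tool's x, y, z as a fraction of full scale, a list of three. In form: [{"claw": claw, "linear": [x, y, z], "rotation": [wx, wy, wz]}, ...]. A call has 1 to 10 rows; each row shifts and turns the pose as measured when the row begins, along the tool's axes as they then stand; what a row does not reach is not made up. Full scale, the value 1, is 2.5 cm for a shift and 90 degrees for a turn. A row lasts 1/12 s, in which the tool goes at most 41.7 mm and 7.16 degrees, less where a joint would pass 70% of its speed; a pose out of reach is approached as far as the arm can. A call with a number of a shift or a turn outside -1 to 1 is refused whole. A call with a gripper value outside its range is refused whole. The fingers move at their own pace and stop on an object; "newtons" is the grip in N (left out, the last holds). Time passes only in rows, so rows that do not move let the fingers close. It gives the time, the measured TCP pose, the force and the opening at its end, in the units of the state.
- get_state(): the state, without advancing time (a new reading comes with each control period).
- get_image(name): name is "scene" or "top" or "wrist"; returns the picture (384x512x3 uint8, blue, green, red); there is no depth.
- calibration(name): a dict with "fx", "fy", "cx", "cy" (pixels), "rvec" (rotation vector, rad) and "tvec" (3), from world to camera coordinates, as OpenCV has them; the wrist camera has in their place "hand_eye" (4x4, takes a point from camera to tool coordinates, whose origin is the TCP and whose axes are the tool frame's). Camera axes: x right, y down, z forward; pixel columns grow to the right and rows downward; lengths in m; the calibration is good to about 2 mm. A picture is of the moment at which its call begins: read the wrist's pose just before it. calibration takes no time and is no camera call.
- close_job(): hands the job in, once; it reports no verdict.
The state is a dict: "time": time; "joint_positions": joint angles; "qd": joint speeds; "joint_torque": joint torques, N m; "position": TCP position; "tool_rot": TCP orientation; "ft_force": force on the tool from outside, world axes, zero at the start; "torque": the same for the moment, N m; "grip_width": opening from 0.0 (shut) to 1.0 (fully open).
Only numpy, scipy, OpenCV 4.12 (cv2) and the standard library are available. Lean on these libraries where they do the work, as an engineer would, in place of code of your own. Each camera call takes 0.05 s, during which the arm holds its last target. There are 200 camera calls.

### The job

The width gauge of the tile cutter stands too close to the score line and its drive has play, so with its handwheel wind it back at least 10 mm past the set mark, then forward again until its pointer stands at the mark, and let go of the wheel. Then bring the bisque tile flush against the back fence and the gauge, and press it home against the gauge firmly, with about 12 N, never pushing the tile with more than 25 N. The gauge must still stand on the mark when you are done; do not push the gauge by hand, and leave the things lying around the cutter alone.

Things in the scene. Friction and masses are not known exactly. Their poses are not given: they have to be found in the camera images.
- cutter: bench tile cutter, fixed. Origin on the table under the middle of the score line; x to the back fence, y left, z up. Rubber-topped bed, top 35 mm above the table, x -125 to 125, y -205 to 250 mm. Back fence: bar along y, front face at x = 80 mm, 25 mm above the bed. Over y -31 to 31 mm: rail rods 83 mm above the table, carriage, lever to 180 mm; posts at x -137 and 143 mm
- marker: set mark: steel clip, 20 mm wide, fixed on the scale ledge behind the back fence, 70 to 115 mm right (-y) of the score line. Its arrow tip points to the front (-x). Origin at the tip, 60 mm above the table; axes as the cutter's
- pointer (a point): tip of the dark arrow pointer on the gauge's saddle, pointing back (+x) to the mark's tip, which it passes about 3 mm away. Its y is that of the gauge's contact face. On the mark: both tips at the same y in the cutter's frame
- gauge: width gauge: aluminium shoe on the bed, saddle on the fence bar. Slides along y only, moved by the handwheel; forward is +y, to the score line. Flat contact face looks to +y, reaches 3 to 75 mm in front of the fence, 27 mm high. Origin on the face, at the fence, at bed height; axes as the cutter's. Starts at y = -45 mm, travel -33 to -150 mm
- hub (a point): top of the handwheel's hub, on its vertical axis, 134 mm above the table. Black wheel, 132 mm diameter, top of the rim at the same height; it turns without end and stays where it is left. About 10 N at the knob turns it. It holds the gauge against a push of 30 N (it gives about 1 mm) once the play is taken up; within its play the gauge is shifted by about 4 N
- crank (a point): middle of the upright black knob on the handwheel: 22 mm diameter, 44 mm long (138 to 182 mm above the table), 55 mm from the wheel's axis; this point is 162 mm above the table. The knob spins freely on its pin, so a hand of fixed heading can lead it round
- handwheel (a joint): angle of the handwheel in rad, growing clockwise seen from above. Clockwise winds the gauge back (-y), 16 mm per rad, counter-clockwise forward (+y). The steel rack's slotted end has play on the dark cross key in the gauge's lugs: 4 mm at the gauge, 0.25 rad at the wheel, during which the gauge stands still after a change of direction
- tile: bisque tile lying loose and a little askew on the bed, 100 mm (x) by 200 mm (y) by 10 mm, about 0.4 kg; 2 to 3 N slide it. Origin at the centre of its underside, axes along the edges and roughly as the cutter's. It starts left of the gauge, 8 to 25 mm short of the back fence
- tile_edge (a point): middle of the tile's right (-y) edge face, 5 mm above its underside; it must come to the gauge's contact face
- sanding_block: cork sanding block, 60 x 100 x 28 mm, bystander; origin at the centre of its underside
- jar: white jar with a steel cap, 68 mm diameter, 85 mm high, bystander; origin at the centre of its underside
- spare_tiles: stack of two more tiles, 100 x 200 x 20 mm, bystander; origin at the centre of its underside
Mind the look-alikes: they are no part of the job. Leave any red or turquoise look-alike of the tile alone.

How it is judged:
By the outcome, as a careful person would: the job done as asked, in the order asked, and still so for the second after the job is handed in, with the robot touching nothing.
It also fails if it takes over 72 s, if anything falls off the work surface, if the arm or the gripper's body presses on something with over 40 N, if the wrist force passes 120 N, or if a joint passes its speed limit or range.

## Working session

There is one attempt and no reset: what is moved stays moved. The work goes in short steps, Python scripts to look and compute and a tool call to move; the robot and the scene stay as the last step left them, time stands still between calls to the robot, and variables do not carry over. Pictures are saved under pics/ and viewed, about 8 in all and at most 12, crops included, and the job is handed in when it is done.

Besides the shell and the picture viewer there is one more tool, called after "Emit:" as name(argument=value, ...), one argument or row to a line, values as JSON. play_rows: Moves the arm, as the interface text tells. Shift numbers are shares of 2.5 cm and turn numbers shares of 90 degrees, none past 1 either way. Its arguments: {"type":"object","properties":{"targets":{"type":"array"},"newtons":{"type":"number"}},"required":["targets"]}

```bash
ls; mkdir -p pics
cat > h.py <<'E'
import numpy as np, cv2
from scipy.spatial.transform import Rotation as R
from bench import get_state, get_image, calibration, close_job, grip_point_offset
def K(c): return np.array([[c['fx'],0,c['cx']],[0,c['fy'],c['cy']],[0,0,1.]])
def cam(name,st=None):
    c=calibration(name)
    if 'hand_eye' in c:
        st=st or get_state(); H=np.array(c['hand_eye']); T=np.eye(4)
        T[:3,:3]=R.from_rotvec(st['tool_rot']).as_matrix(); T[:3,3]=st['position']
        W=np.linalg.inv(T@H); return K(c),W[:3,:3],W[:3,3]
    return K(c),R.from_rotvec(np.ravel(c['rvec'])).as_matrix(),np.ravel(c['tvec'])
def back(cm,uv,z):
    k,r,t=cm; d=r.T@np.linalg.inv(k)@np.array([*uv,1.]); o=-r.T@t
    return o+d*(z-o[2])/d[2]
def proj(cm,p):
    k,r,t=cm; q=k@(r@np.asarray(p)+t); return q[:2]/q[2]
E
python3 - <<'E'
from h import *
s=get_state(); print(s, grip_point_offset)
for n in('top','scene'):
    im=get_image(n); cv2.imwrite(f'pics/{n}0.png',im); c=cam(n); print(n,-c[1].T@c[2],c[0][0,0])
cv2.imwrite('pics/both0.png',np.hstack([cv2.imread('pics/top0.png'),cv2.imread('pics/scene0.png')])[:, :])
E
```

```text
pics
{'time': 0.0, 'joint_positions': array([ 1.21710463,  0.32185607, -0.07009636,  1.45167655,  0.02260969,
        1.37078184, -0.05691676]), 'qd': array([-9.75879446e-04, -8.15511240e-04, -9.01922954e-05,  7.51190908e-04,
       -1.01574956e-03,  3.36485171e-04, -1.16628931e-04]), 'joint_torque': array([-6.43280032e-05, -4.91282129e+01, -4.04140949e-01, -3.12525022e+01,
       -6.39184099e-02,  4.36723139e-02,  2.02231736e-04]), 'position': array([ 0.23347014, -0.60603285,  0.22143935]), 'tool_rot': array([ 0.93518348,  1.36274645, -0.93351894]), 'ft_force': array([ 0.44732606,  1.0275321 , -0.04562426]), 'torque': array([-0.00365098, -0.07627444, -0.05142227]), 'grip_width': 1.000998821999763} 0.0187
top [0.22547902 0.06454757 1.54871588] 367.8213281126645
scene [ 1.24366725 -0.558101    1.13731702] 421.7807657414955
```

View pics/top0.png

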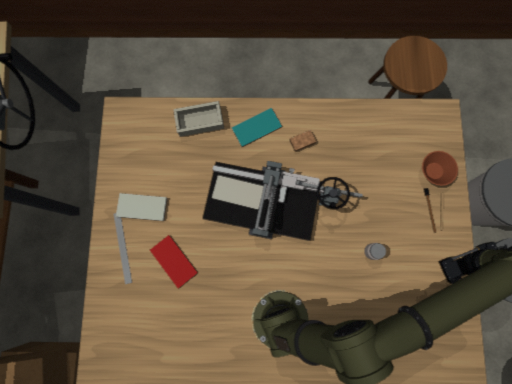

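View pics/scene0.png

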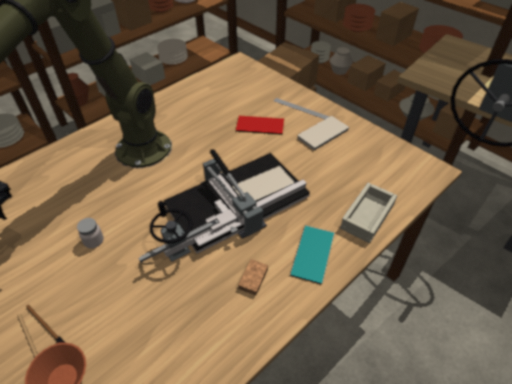

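The top view has the cutter at about (265,200) and its handwheel at (334,193). Candidates for the tile are the cream one on the bed at (238,192), the cream stack off the cutter at (142,207), which is the spare tiles, a red one at (174,261) and a turquoise one at (257,127). The one on the bed, left of the gauge, fits. I'll confirm it in an enlarged crop.

Run:
```python
from h import *
im=cv2.imread('pics/top0.png')[150:250,195:375]
cv2.imwrite('pics/c1.png',cv2.resize(im,None,fx=4.4,fy=4.4,interpolation=cv2.INTER_CUBIC))
```

```text
(no output)
```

View pics/c1.png

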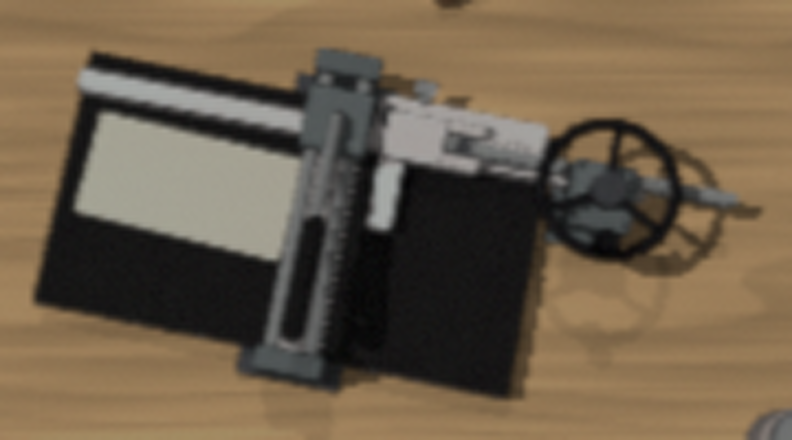

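The crop confirms the cream tile on the bed, with corners near (97,112), (75,212), (280,260). The bed's corners are at (92,52), (37,300) and (520,397), the hub at (614,188), and the knob seems to be at about (608,241).

```bash
cat >> h.py <<'E'
def fit(loc,w):
    loc=np.array(loc)[:,:2];w=np.array(w)[:,:2]; a=loc-loc.mean(0); b=w-w.mean(0)
    th=np.arctan2((a[:,0]*b[:,1]-a[:,1]*b[:,0]).sum(),(a*b).sum()); c,s=np.cos(th),np.sin(th)
    M=np.array([[c,-s],[s,c]]); return th,w.mean(0)-M@loc.mean(0),M
E
python3 - <<'E'
from h import *
cm=cam('top'); f=lambda p:(p[0]/4.4+195-.4,p[1]/4.4+150-.4)
w=[back(cm,f(p),.035) for p in[(92,52),(37,300),(520,397)]]
th,o,M=fit([(.125,.25),(-.125,.25),(-.125,-.205)],w); print('th',th,np.degrees(th),'o',o)
res=[M@np.array(l)+o-x[:2] for l,x in zip([(.125,.25),(-.125,.25),(-.125,-.205)],w)]; print(res)
for n,p,z in[('hub',(614,188),.134),('knob',(608,241),.182),('tTL',(97,112),.045),('tBL',(75,212),.045),('tBR',(280,260),.045),('jar',(780,425),.085)]:
    x=back(cm,f(p),z); print(n,x,'cutter',M.T@(x[:2]-o))
R0=R.from_rotvec(get_state()['tool_rot']).as_matrix(); print(R0)
print(calibration('wrist'))
E
```

```text
th -0.1804654004431115 -10.339905793528624 o [0.47654118 0.05077074]
[array([ 0.00129389, -0.00225508]), array([-0.00302467, -0.00115093]), array([0.00173078, 0.00340602])]
hub [ 0.49420081 -0.20551538  0.134     ] cutter [ 0.06337298 -0.24895441]
knob [ 0.43906263 -0.18995629  0.182     ] cutter [ 0.00633757 -0.24354461]
tTL [0.58108449 0.26837378 0.045     ] cutter [0.06378855 0.23283343]
tBL [0.48400556 0.2859981  0.045     ] cutter [-0.03487719  0.23274709]
tBR [0.43991632 0.09194899 0.045     ] cutter [-0.04342106  0.03393582]
jar [ 0.28940709 -0.35667941  0.085     ] cutter [-0.1109629  -0.43442149]
[[-7.17726342e-04  9.33114692e-01  3.59578163e-01]
 [ 1.52954959e-03  3.59578860e-01 -9.33113447e-01]
 [-9.99998573e-01 -1.19727468e-04 -1.68532441e-03]]
{'fx': 278.19654838051423, 'fy': 278.19654838051423, 'cx': 258.3023494121511, 'cy': 195.96660400312044, 'hand_eye': array([[-4.29606800e-04, -3.00646413e-01,  9.53735577e-01,
        -1.61203677e-01],
       [ 1.35820535e-04, -9.53735673e-01, -3.00646382e-01,
         8.26562891e-02],
       [ 9.99999898e-01,  3.77146414e-07,  4.50565287e-04,
         1.28929746e-04],
       [ 0.00000000e+00,  0.00000000e+00,  0.00000000e+00,
         1.00000000e+00]])}
```

Emit:
play_rows(
  targets=[
    {"claw": 0, "linear": [0, 0, 0], "rotation": [0.07, 0, 0]},
    {"claw": 0, "linear": [0, 0, 0], "rotation": [0.07, 0, 0]},
    {"claw": 0, "linear": [0, 0, 0], "rotation": [0.07, 0, 0]},
    {"claw": 0, "linear": [0, 0, 0], "rotation": [0.07, 0, 0]},
    {"claw": 0, "linear": [0, 0, 0], "rotation": [0.07, 0, 0]},
    {"claw": 0, "linear": [-0.1, 0.34, -1], "rotation": [0, 0, 0]},
    {"claw": 0, "linear": [-0.1, 0.34, -1], "rotation": [0, 0, 0]},
    {"claw": 0, "linear": [-0.1, 0.34, -1], "rotation": [0, 0, 0]},
    {"claw": 0, "linear": [-0.1, 0.34, -1], "rotation": [0, 0, 0]},
    {"claw": 0, "linear": [-0.1, 0.34, -1], "rotation": [0, 0, 0]},
  ],
)

```text
time: 0.93
position: [0.2948, -0.4914, 0.226]
tool_rot: [1.375, 1.111, -1.377]
ft_force: [0.1, 0.5, -0.6]
grip_width: 0.998
```

Emit:
play_rows(
  targets=[
    {"claw": 0, "linear": [-0.1, 0.34, -1], "rotation": [0, 0, 0]},
    {"claw": 0, "linear": [-0.1, 0.34, -1], "rotation": [0, 0, 0]},
    {"claw": 0, "linear": [-0.1, 0.34, -1], "rotation": [0, 0, 0]},
    {"claw": 0, "linear": [-0.1, 0.34, -1], "rotation": [0, 0, 0]},
    {"claw": 0, "linear": [-0.1, 0.34, -1], "rotation": [0, 0, 0]},
    {"claw": 0, "linear": [-0.1, 0.34, -1], "rotation": [0, 0, 0]},
    {"claw": 0, "linear": [0, 0.34, -1], "rotation": [0, 0, 0]},
    {"claw": 0, "linear": [0, 0.34, -1], "rotation": [0, 0, 0]},
    {"claw": 0, "linear": [0, 0.34, -1], "rotation": [0, 0, 0]},
    {"claw": 0, "linear": [0, 0, 0], "rotation": [0, 0, 0]},
  ],
)

```text
time: 1.77
position: [0.4258, -0.2705, 0.2396]
tool_rot: [1.372, 1.123, -1.372]
ft_force: [0.9, 0.3, 0.0]
grip_width: 0.998
```

Emit:
play_rows(
  targets=[
    {"claw": 0, "linear": [-0.1, 0.28, -0.9], "rotation": [0, 0, 0]},
    {"claw": 0, "linear": [-0.1, 0.28, -0.9], "rotation": [0, 0, 0]},
    {"claw": 0, "linear": [-0.1, 0.28, -0.9], "rotation": [0, 0, 0]},
    {"claw": 0, "linear": [-0.1, 0.28, -0.9], "rotation": [0, 0, 0]},
    {"claw": 0, "linear": [0, 0.28, -0.9], "rotation": [0, 0, 0]},
    {"claw": 0, "linear": [0, 0.28, -0.9], "rotation": [0, 0, 0]},
    {"claw": 0, "linear": [0, 0, 0], "rotation": [0, 0, 0]},
    {"claw": 0, "linear": [0, 0, 0], "rotation": [0, 0, 0]},
  ],
)

```text
time: 2.43
position: [0.4964, -0.1424, 0.2479]
tool_rot: [1.369, 1.128, -1.376]
ft_force: [0.0, -0.2, -0.5]
grip_width: 1.001
```

```bash
cat > w.py <<'E'
import sys,json; from h import *
s=get_state(); im=get_image('wrist'); n=sys.argv[1]
cv2.imwrite(f'pics/{n}.png',im); json.dump({k:np.asarray(s[k]).tolist() for k in('position','tool_rot','time')},open(f'pics/{n}.json','w'))
Rm=R.from_rotvec(s['tool_rot']).as_matrix(); print(s['time'],s['position'],'heading tool y',np.degrees(np.arctan2(Rm[1,1],Rm[0,1])),'down',Rm[:,0])
E
python3 w.py w1; python3 -c "
import cv2;cv2.imwrite('pics/w1b.png',cv2.resize(cv2.imread('pics/w1.png'),(800,600),interpolation=cv2.INTER_CUBIC))"
```

```text
2.4333 [ 0.49637399 -0.14237488  0.24785691] heading tool y -12.366558054402095 down [-0.01976826  0.01877266 -0.99962833]
```

View pics/w1b.png

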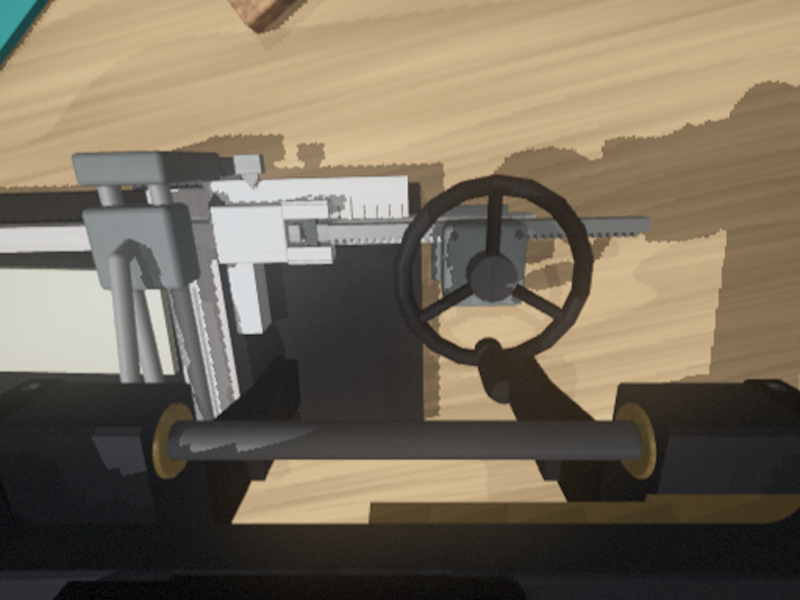

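Run:
```python
from h import *
im=cv2.imread('pics/w1.png')
a=cv2.resize(im[90:180,120:220],None,fx=5,fy=5,interpolation=cv2.INTER_CUBIC)
b=cv2.resize(im[200:260,285:345],None,fx=5,fy=5,interpolation=cv2.INTER_CUBIC)
b=cv2.convertScaleAbs(b,alpha=2.5); b=cv2.copyMakeBorder(b,0,450-300,0,0,cv2.BORDER_CONSTANT)
cv2.imwrite('pics/w1c.png',np.hstack([a,b]))
```

```text
(no output)
```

View pics/w1c.png

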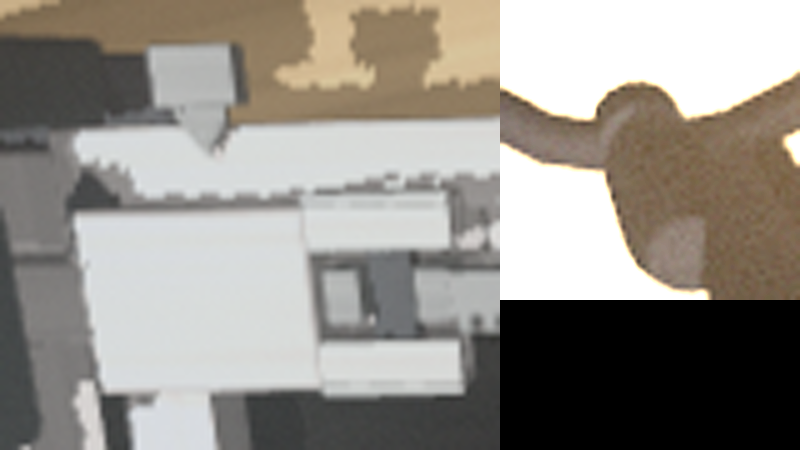

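```bash
cat >> h.py <<'E'
import json
O=np.array([.47654,.05077]); TH=-.18047; M=np.array([[np.cos(TH),-np.sin(TH)],[np.sin(TH),np.cos(TH)]])
def wc(n): return cam('wrist',{k:np.array(v) for k,v in json.load(open(f'pics/{n}.json')).items()})
def tocut(p): return M.T@(np.asarray(p)[:2]-O)
E
python3 - <<'E'
from h import *
cm=wc('w1')
for n,uv,z in[('mark',(161.6,120.4),.06),('ptr',(139.8,124.3),.06),('hub',(493/1.5625,278/1.5625),.134),('knobbase',(312.6,223.6),.138),('knobtop?',(285+37,200+47),.182)]:
    p=back(cm,uv,z); print(n,p,tocut(p))
h=back(cm,(493/1.5625,278/1.5625),.134)
# rim extents check
for n,uv in [('L',(396,270)),('R',(593,262)),('T',(497,175))]: p=back(cm,(uv[0]/1.5625,uv[1]/1.5625),.13); print(n,np.linalg.norm(p[:2]-h[:2]))
for a in range(0,50,5):
    pass
for ang in np.radians([170,175,180,185,190,195]):
    k=h[:2]+.055*(M@[np.cos(ang),np.sin(ang)])
    print(np.degrees(ang),k,proj(cm,[*k,.138]),proj(cm,[*k,.182]))
E
```

```text
mark [ 0.58494009 -0.03960988  0.06      ] [ 0.12286207 -0.06945512]
ptr [ 0.5862605  -0.01204847  0.06      ] [ 0.11921399 -0.04210432]
hub [ 0.49694393 -0.20058271  0.134     ] [ 0.06518835 -0.24360826]
knobbase [ 0.44948126 -0.18958142  0.138     ] [ 0.01652186 -0.2413048 ]
knobtop? [ 0.4460953  -0.19006879  0.182     ] [ 0.01327836 -0.24239201]
L 0.06305967127506079
R 0.06535845271678722
T 0.0637565847286476
170.0 [ 0.44537343 -0.18146509] [305.60508133 228.51802546] [312.72250669 249.42055838]
175.0 [ 0.44390346 -0.1860325 ] [310.08854266 228.93506714] [317.93926243 249.89890026]
180.0 [ 0.44283716 -0.19071065] [314.61548063 228.99455238] [323.21069998 249.97215241]
185.0 [ 0.44218264 -0.19546393] [319.15764606 228.69593407] [328.50511312 249.63964212]
190.0 [ 0.4419449  -0.20025617] [323.68664402 228.04041518] [333.79059907 248.90249786]
195.0 [ 0.44212572 -0.2050509 ] [328.17398978 227.03096438] [339.03508976 247.76367133]
```

```bash
cat > mv.py <<'E'
# usage: mv.py x y z [heading_deg of tool y, world]: total move in fractions, to be split into rows
import sys; from h import *
def mv(t,head=np.degrees(TH)):
    s=get_state(); A=R.from_rotvec(s['tool_rot']).as_matrix(); a=np.radians(head)
    B=np.array([[0,np.cos(a),np.sin(a)],[0,np.sin(a),-np.cos(a)],[-1,0,0]])
    print('t %.2f'%s['time'],'pos',s['position'].round(4),'F',s['ft_force'].round(1),'cut',tocut(s['position']).round(4))
    print(' old axes lin',(A.T@(np.array(t)-s['position'])/.025).round(2),'new axes lin',(B.T@(np.array(t)-s['position'])/.025).round(2),
     'rot',(R.from_matrix(A.T@B).as_rotvec()/(np.pi/2)).round(3))
if __name__=='__main__': v=list(map(float,sys.argv[1:])); mv(v[:3],*v[3:])
E
python3 mv.py .4445 -.1895 .148
```

```text
t 2.48 pos [ 0.4965 -0.1418  0.2478] F [-0.   0.1 -0. ] cut [ 0.0542 -0.1859]
 old axes lin [ 4.   -1.53  2.37] new axes lin [ 3.99 -1.7   2.25] rot [-0.023 -0.01   0.015]
```

Emit:
play_rows(
  targets=[
    {"claw": 0, "linear": [0, 0, 0], "rotation": [-0.023, -0.01, 0.015]},
    {"claw": 0, "linear": [0, -0.57, 0.75], "rotation": [0, 0, 0]},
    {"claw": 0, "linear": [0, -0.57, 0.75], "rotation": [0, 0, 0]},
    {"claw": 0, "linear": [0, -0.57, 0.75], "rotation": [0, 0, 0]},
    {"claw": 0, "linear": [0, 0, 0], "rotation": [0, 0, 0]},
    {"claw": 0, "linear": [0, 0, 0], "rotation": [0, 0, 0]},
  ],
)

```text
time: 2.98
position: [0.4386, -0.1969, 0.246]
tool_rot: [1.343, 1.116, -1.346]
ft_force: [1.1, 0.5, 0.1]
grip_width: 1.002
```

```bash
python3 mv.py .4445 -.1895 .148; python3 w.py w2; python3 -c "
import cv2;cv2.imwrite('pics/w2b.png',cv2.resize(cv2.imread('pics/w2.png'),(800,600),interpolation=cv2.INTER_CUBIC))"
```

```text
t 2.98 pos [ 0.4386 -0.1969  0.246 ] F [1.1 0.5 0.1] cut [ 0.0071 -0.2504]
 old axes lin [ 3.92  0.18 -0.34] new axes lin [ 3.92  0.18 -0.33] rot [-0.003  0.001  0.001]
2.9833 [ 0.43859018 -0.19686356  0.24602822] heading tool y -10.60088240615979 down [-1.79555101e-03 -9.51030157e-04 -9.99997936e-01]
```

View pics/w2b.png

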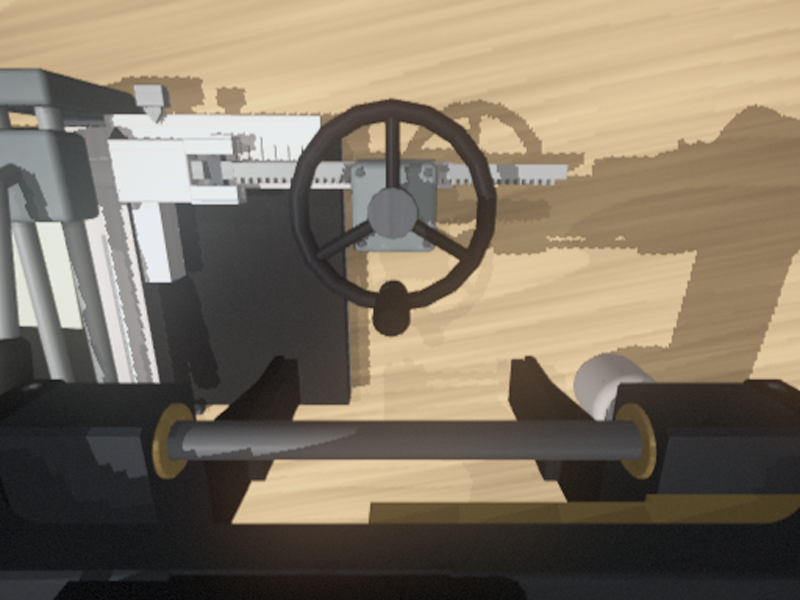

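Picture 6, a clear view: hub at (393,213), knob foot at about (391,294), knob top at about (391,320), mark tip at (155,122).

Run:
```python
from h import *
cm=wc('w2'); s=1.5625
for n,uv,z in[('hub',(393,213),.134),('kbase',(391,296),.138),('ktop',(391,318),.182),('mark',(155,122),.06)]:
    p=back(cm,(uv[0]/s-.18,uv[1]/s-.18),z); print(n,p.round(4),tocut(p).round(4))
im=cv2.imread('pics/w2.png').astype(int)
for r in (200,204,208):
  d=(im[r].sum(1)<170); xs=np.where(d[235:270])[0]+235; print(r,xs.min() if len(xs) else 0,xs.max() if len(xs) else 0)
d=im[:,250].sum(1)<170; print(np.where(d[100:230])[0]+100)
```

```text
hub [ 0.4958 -0.2013  0.134 ] [ 0.0642 -0.2445]
kbase [ 0.4448 -0.1902  0.138 ] [ 0.012  -0.2427]
ktop [ 0.4448 -0.1913  0.182 ] [ 0.0123 -0.2439]
mark [ 0.5862 -0.0384  0.06  ] [ 0.1239 -0.0681]
200 239 260
204 239 260
208 240 259
[180 181 182 183 184 185 186 187 188 189 190 191 192 193 194 195 196 197
 198 199 200 201 202 203 204 205 206 208 209 212]
```

Emit:
play_rows(
  targets=[
    {"claw": 0, "linear": [0, 0.13, -0.28], "rotation": [0, 0, 0]},
    {"claw": 0, "linear": [0.9, 0, 0], "rotation": [0, 0, 0]},
    {"claw": 0, "linear": [0.9, 0, 0], "rotation": [0, 0, 0]},
    {"claw": 0, "linear": [0.9, 0, 0], "rotation": [0, 0, 0]},
    {"claw": 0, "linear": [0.9, 0, 0], "rotation": [0, 0, 0]},
    {"claw": 0, "linear": [0, 0, 0], "rotation": [0, 0, 0]},
    {"claw": 0, "linear": [0, 0, 0], "rotation": [0, 0, 0]},
  ],
)

```text
time: 3.62
position: [0.4493, -0.1863, 0.1547]
tool_rot: [1.342, 1.115, -1.338]
ft_force: [1.1, 0.6, -0.1]
grip_width: 0.999
```

```bash
python3 mv.py .443 -.1905 .148
```

```text
t 3.62 pos [ 0.4493 -0.1863  0.1547] F [ 1.1  0.6 -0.1] cut [ 0.0157 -0.2381]
 old axes lin [ 0.27 -0.22  0.21] new axes lin [ 0.27 -0.22  0.21] rot [ 0.     0.    -0.003]
```

Emit:
play_rows(
  targets=[
    {"claw": 0, "linear": [0.27, -0.22, 0.21], "rotation": [0, 0, 0]},
    {"claw": 0, "linear": [0, 0, 0], "rotation": [0, 0, 0]},
    {"claw": 0, "linear": [0, 0, 0], "rotation": [0, 0, 0]},
  ],
)

```text
time: 3.87
position: [0.4448, -0.1899, 0.15]
tool_rot: [1.341, 1.114, -1.334]
ft_force: [0.5, 0.3, 0.1]
grip_width: 1.005
```

```bash
python3 mv.py .443 -.1905 .148
```

```text
t 3.87 pos [ 0.4448 -0.1899  0.15  ] F [0.5 0.3 0.1] cut [ 0.012  -0.2425]
 old axes lin [ 0.08 -0.07  0.04] new axes lin [ 0.08 -0.07  0.04] rot [ 0.002  0.    -0.004]
```

Emit:
play_rows(
  targets=[
    {"claw": 1, "linear": [0, -0.07, 0.04], "rotation": [0, 0, 0]},
    {"claw": 1, "linear": [0, 0, 0], "rotation": [0, 0, 0]},
    {"claw": 1, "linear": [0, 0, 0], "rotation": [0, 0, 0]},
    {"claw": 1, "linear": [0, 0, 0], "rotation": [0, 0, 0]},
    {"claw": 1, "linear": [0, 0, 0], "rotation": [0, 0, 0]},
    {"claw": 1, "linear": [0, 0, 0], "rotation": [0, 0, 0]},
    {"claw": 1, "linear": [0, 0, 0], "rotation": [0, 0, 0]},
    {"claw": 1, "linear": [0, 0, 0], "rotation": [0, 0, 0]},
  ],
  newtons=20,
)

```text
time: 4.53
position: [0.4448, -0.192, 0.1538]
tool_rot: [1.343, 1.107, -1.331]
ft_force: [-0.1, -0.7, -0.8]
grip_width: 0.479
```

```bash
python3 mv.py .443 -.1905 .148
cat > arc.py <<'E'
# arc.py n step_deg lead_deg : chord moves for the knob from present measured angle about the hub
import sys; from h import *
HUB=np.array([.4964,-.2011]); n=int(sys.argv[1]); st=np.radians(float(sys.argv[2]))
s=get_state(); A=R.from_rotvec(s['tool_rot']).as_matrix(); d=M.T@(s['position'][:2]-HUB); a=np.arctan2(d[1],d[0])
print('t %.2f'%s['time'],'angle',np.degrees(a).round(1),'r',np.linalg.norm(d).round(4),'F',s['ft_force'].round(1),'w',round(s['grip_width'],3),'z',s['position'][2].round(4))
p=d
for i in range(n):
    b=a+st*(i+1); q=.055*np.array([np.cos(b),np.sin(b)]); m=np.array([*(M@(q-p)),0]); p=q
    print(np.degrees(b).round(0),(A.T@m/.025).round(2))
E
python3 arc.py 10 -8
```

```text
t 4.53 pos [ 0.4448 -0.192   0.1538] F [-0.1 -0.7 -0.8] cut [ 0.0124 -0.2446]
 old axes lin [ 0.23 -0.09 -0.05] new axes lin [ 0.23 -0.08 -0.05] rot [ 0.001  0.002 -0.009]
t 4.53 angle -179.6 r 0.0524 F [-0.1 -0.7 -0.8] w 0.479 z 0.1538
-188.0 [-0.   -0.08 -0.31]
-196.0 [ 0.    0.06 -0.3 ]
-204.0 [ 0.    0.1  -0.29]
-212.0 [ 0.    0.14 -0.27]
-220.0 [ 0.    0.18 -0.25]
-228.0 [ 0.    0.21 -0.22]
-236.0 [ 0.    0.24 -0.19]
-244.0 [ 0.    0.27 -0.15]
-252.0 [ 0.    0.28 -0.12]
-260.0 [ 0.    0.3  -0.08]
```

Emit:
play_rows(
  targets=[
    {"claw": 1, "linear": [0.15, -0.05, 0], "rotation": [0, 0, 0]},
    {"claw": 1, "linear": [0.03, 0, 0], "rotation": [0, 0, 0]},
    {"claw": 1, "linear": [0.03, 0, 0], "rotation": [0, 0, 0]},
    {"claw": 1, "linear": [0.03, 0, 0], "rotation": [0, 0, 0]},
    {"claw": 1, "linear": [0.03, 0, 0], "rotation": [0, 0, 0]},
    {"claw": 1, "linear": [0.03, 0, 0], "rotation": [0, 0, 0]},
  ],
  newtons=20,
)

```text
time: 5.03
position: [0.4441, -0.1905, 0.1484]
tool_rot: [1.344, 1.108, -1.33]
ft_force: [-2.0, -0.2, 5.2]
grip_width: 0.246
```

```bash
python3 arc.py 10 -8
```

```text
t 5.03 angle 178.9 r 0.0533 F [-2.  -0.2  5.2] w 0.246 z 0.1484
171.0 [-0.   -0.04 -0.31]
163.0 [ 0.    0.07 -0.3 ]
155.0 [ 0.    0.11 -0.29]
147.0 [ 0.    0.15 -0.27]
139.0 [ 0.    0.19 -0.24]
131.0 [ 0.    0.22 -0.22]
123.0 [ 0.    0.25 -0.18]
115.0 [ 0.    0.27 -0.15]
107.0 [ 0.    0.29 -0.11]
99.0 [ 0.    0.3  -0.07]
```

Emit:
play_rows(
  targets=[
    {"claw": 1, "linear": [0, 0, -0.31], "rotation": [0, 0, 0]},
    {"claw": 1, "linear": [0, 0.07, -0.3], "rotation": [0, 0, 0]},
    {"claw": 1, "linear": [0, 0.11, -0.29], "rotation": [0, 0, 0]},
    {"claw": 1, "linear": [0, 0.15, -0.27], "rotation": [0, 0, 0]},
  ],
  newtons=20,
)

```text
time: 5.37
position: [0.4482, -0.1781, 0.1482]
tool_rot: [1.33, 1.096, -1.358]
ft_force: [-12.1, -6.4, 8.3]
grip_width: 0.243
```

```bash
python3 arc.py 10 -8
```

```text
t 5.37 angle 164.8 r 0.0534 F [-12.1  -6.4   8.3] w 0.243 z 0.1482
157.0 [-0.01  0.04 -0.31]
149.0 [-0.01  0.14 -0.27]
141.0 [-0.01  0.17 -0.25]
133.0 [-0.    0.21 -0.23]
125.0 [-0.    0.24 -0.19]
117.0 [-0.    0.26 -0.16]
109.0 [-0.    0.28 -0.12]
101.0 [-0.    0.3  -0.08]
93.0 [-0.    0.3  -0.04]
85.0 [0.   0.31 0.  ]
```

Emit:
play_rows(
  targets=[
    {"claw": 1, "linear": [0, 0.11, -0.45], "rotation": [0, 0, 0]},
    {"claw": 1, "linear": [0, 0.18, -0.45], "rotation": [0, 0, 0]},
    {"claw": 1, "linear": [0, 0.22, -0.42], "rotation": [0, 0, 0]},
    {"claw": 1, "linear": [0, 0.27, -0.4], "rotation": [0, 0, 0]},
    {"claw": 1, "linear": [0, 0.32, -0.35], "rotation": [0, 0, 0]},
  ],
  newtons=20,
)

```text
time: 5.78
position: [0.4716, -0.1529, 0.1479]
tool_rot: [1.312, 1.081, -1.403]
ft_force: [-9.9, -4.3, 9.7]
grip_width: 0.252
```

```bash
python3 arc.py 10 -12; python3 mv.py .4482 -.1781 .148
```

```text
t 5.78 angle 127.6 r 0.0542 F [-9.9 -4.3  9.7] w 0.252 z 0.1479
116.0 [-0.02  0.36 -0.28]
104.0 [-0.02  0.43 -0.17]
92.0 [-0.01  0.45 -0.07]
80.0 [-0.01  0.46  0.02]
68.0 [-0.    0.44  0.12]
56.0 [0.   0.41 0.21]
44.0 [0.01 0.36 0.29]
32.0 [0.01 0.29 0.36]
20.0 [0.02 0.21 0.41]
8.0 [0.02 0.12 0.44]
t 5.78 pos [ 0.4716 -0.1529  0.1479] F [-9.9 -4.3  9.7] cut [ 0.0317 -0.2013]
 old axes lin [ 0.07 -0.71  1.18] new axes lin [-0.   -0.74  1.16] rot [-0.019  0.034  0.011]
```

Emit:
play_rows(
  targets=[
    {"claw": 1, "linear": [0, 0.39, -0.25], "rotation": [-0.005, 0.01, 0.005]},
    {"claw": 1, "linear": [0, 0.42, -0.19], "rotation": [-0.005, 0.01, 0.005]},
    {"claw": 1, "linear": [0, 0.44, -0.13], "rotation": [-0.005, 0.01, 0]},
    {"claw": 1, "linear": [0, 0.46, -0.06], "rotation": [-0.005, 0.01, 0]},
    {"claw": 1, "linear": [0, 0.46, 0], "rotation": [0, 0.01, 0]},
    {"claw": 1, "linear": [0, 0.45, 0.08], "rotation": [0, 0, 0]},
    {"claw": 1, "linear": [0, 0.44, 0.14], "rotation": [0, 0, 0]},
  ],
  newtons=20,
)

```text
time: 6.37
position: [0.5281, -0.1542, 0.1471]
tool_rot: [1.335, 1.18, -1.367]
ft_force: [-9.6, 3.1, 10.2]
grip_width: 0.248
```

```bash
python3 arc.py 1 -12; python3 mv.py .4482 -.1781 .148
```

```text
t 6.37 angle 66.3 r 0.0566 F [-9.6  3.1 10.2] w 0.248 z 0.1471
54.0 [-0.03  0.37  0.29]
t 6.37 pos [ 0.5281 -0.1542  0.1471] F [-9.6  3.1 10.2] cut [ 0.0875 -0.1924]
 old axes lin [ 0.1  -2.97  1.51] new axes lin [-0.03 -2.97  1.51] rot [ 0.001 -0.014  0.035]
```

Emit:
play_rows(
  targets=[
    {"claw": 1, "linear": [-0.02, 0.41, 0.22], "rotation": [0, 0, 0.008]},
    {"claw": 1, "linear": [-0.02, 0.37, 0.27], "rotation": [0, -0.005, 0.008]},
    {"claw": 1, "linear": [-0.02, 0.33, 0.33], "rotation": [0, -0.005, 0.008]},
    {"claw": 1, "linear": [-0.02, 0.28, 0.37], "rotation": [0, -0.005, 0.008]},
    {"claw": 1, "linear": [0, 0.22, 0.41], "rotation": [0, 0, 0]},
    {"claw": 1, "linear": [0, 0.16, 0.43], "rotation": [0, 0, 0]},
  ],
  newtons=20,
)

```text
time: 6.87
position: [0.5527, -0.1907, 0.1473]
tool_rot: [1.33, 1.177, -1.349]
ft_force: [-3.8, 9.7, 6.9]
grip_width: 0.243
```

```bash
python3 arc.py 1 -12; python3 mv.py .4482 -.1781 .148;  python3 w.py w3; python3 -c "
import cv2
im=cv2.imread('pics/w3.png');cv2.imwrite('pics/w3b.png',cv2.resize(im,(800,600),interpolation=cv2.INTER_CUBIC))"
```

```text
t 6.87 angle 20.8 r 0.0573 F [-3.8  9.7  6.9] w 0.243 z 0.1473
9.0 [-0.01  0.02  0.48]
t 6.87 pos [ 0.5527 -0.1907  0.1473] F [-3.8  9.7  6.9] cut [ 0.1183 -0.2239]
 old axes lin [ 0.15 -4.21  0.19] new axes lin [-0.03 -4.2   0.25] rot [ 0.01  -0.014  0.028]
6.8667 [ 0.55274634 -0.19072826  0.14725323] heading tool y -9.422490121589778 down [-0.03957287  0.02921955 -0.99878937]
```

View pics/w3b.png

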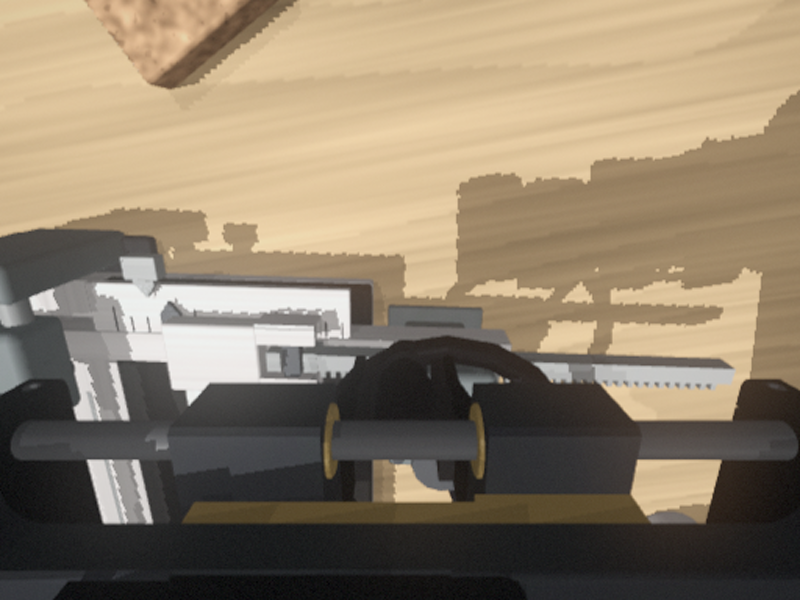

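Run:
```python
from h import *
cm=wc('w3'); s=1.5625
for n,uv in[('mark',(150,295)),('ptr',(169,303))]:
    p=back(cm,(uv[0]/s-.18,uv[1]/s-.18),.06); print(n,p.round(4),tocut(p).round(4))
P=np.array([(.4441,-.1905),(.4482,-.1781),(.4716,-.1529),(.5281,-.1542),(.5527,-.1907)])
from scipy.optimize import least_squares
print(least_squares(lambda v:np.linalg.norm(P-v,axis=1)-.055,[.4964,-.2011]).x)
```

```text
mark [ 0.5849 -0.0397  0.06  ] [ 0.1229 -0.0696]
ptr [ 0.5782 -0.0494  0.06  ] [ 0.118  -0.0803]
[ 0.49843872 -0.20064528]
```

Emit:
play_rows(
  targets=[
    {"claw": 1, "linear": [-0.02, 0.13, 0.44], "rotation": [0.003, -0.005, 0.01]},
    {"claw": 1, "linear": [-0.02, 0.08, 0.46], "rotation": [0.003, -0.005, 0.01]},
    {"claw": 1, "linear": [0, 0.02, 0.46], "rotation": [0.003, 0, 0.005]},
  ],
  newtons=20,
)

```text
time: 7.17
position: [0.5533, -0.2088, 0.1474]
tool_rot: [1.348, 1.155, -1.328]
ft_force: [-0.4, 10.0, 4.8]
grip_width: 0.248
```

```bash
sed -i 's/HUB=np.array(.*); n=/HUB=np.array([.4983,-.2008]); n=/' arc.py; python3 arc.py 8 12;  python3 mv.py .4482 -.1781 .148;  python3 w.py w4; python3 -c "
import cv2
im=cv2.imread('pics/w4.png');cv2.imwrite('pics/w4b.png',cv2.resize(im[140:260,40:240],None,fx=4,fy=4,interpolation=cv2.INTER_CUBIC))"
```

```text
t 7.17 angle 2.1 r 0.0555 F [-0.4 10.   4.8] w 0.248 z 0.1474
14.0 [ 0.01 -0.08 -0.46]
26.0 [ 0.01 -0.15 -0.43]
38.0 [ 0.01 -0.24 -0.39]
50.0 [ 0.01 -0.32 -0.33]
62.0 [ 0.01 -0.38 -0.26]
74.0 [ 0.01 -0.42 -0.18]
86.0 [ 0.01 -0.45 -0.08]
98.0 [ 0.01 -0.46  0.01]
t 7.17 pos [ 0.5533 -0.2088  0.1474] F [-0.4 10.   4.8] cut [ 0.1221 -0.2416]
 old axes lin [ 0.05 -4.35 -0.51] new axes lin [-0.03 -4.35 -0.45] rot [ 0.008 -0.018  0.009]
7.1667 [ 0.55325953 -0.20880624  0.14736208] heading tool y -9.630541855631796 down [-0.00954099  0.02968176 -0.99951386]
```

View pics/w4b.png

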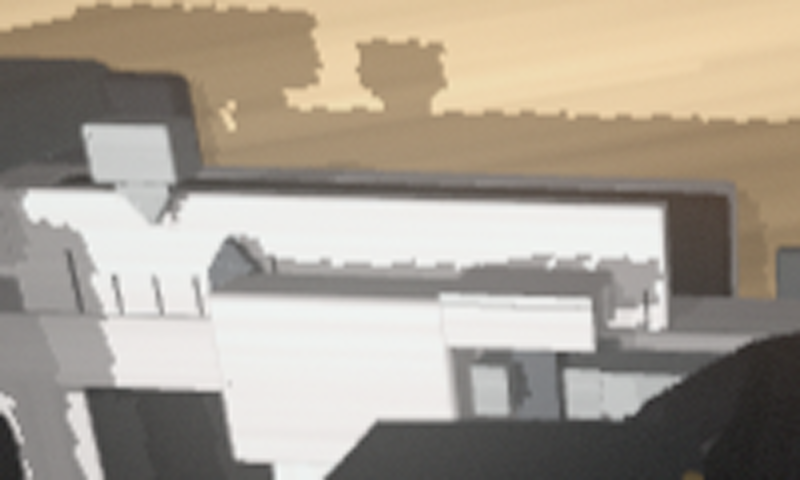

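Run:
```python
from h import *
cm=wc('w4')
for n,uv in[('mark',(151,222)),('ptr',(232,238))]:
    p=back(cm,(uv[0]/4+40-.375,uv[1]/4+140-.375),.06); print(n,p.round(4),tocut(p).round(4))
```

```text
mark [ 0.585  -0.0372  0.06  ] [ 0.1225 -0.067 ]
ptr [ 0.5781 -0.0551  0.06  ] [ 0.1189 -0.086 ]
```

Emit:
play_rows(
  targets=[
    {"claw": 1, "linear": [0, -0.03, -0.46], "rotation": [0.003, -0.005, 0.005]},
    {"claw": 1, "linear": [0, -0.08, -0.45], "rotation": [0.003, -0.005, 0.005]},
    {"claw": 1, "linear": [0, -0.14, -0.44], "rotation": [0, -0.005, 0]},
    {"claw": 1, "linear": [0, -0.2, -0.41], "rotation": [0, -0.005, 0]},
    {"claw": 1, "linear": [0, -0.26, -0.38], "rotation": [0, 0, 0]},
    {"claw": 1, "linear": [0, -0.31, -0.34], "rotation": [0, 0, 0]},
  ],
  newtons=20,
)

```text
time: 7.72
position: [0.5459, -0.1727, 0.1477]
tool_rot: [1.337, 1.058, -1.351]
ft_force: [8.1, -8.0, -4.1]
grip_width: 0.246
```

```bash
python3 arc.py 4 8;  python3 mv.py .4482 -.1781 .148
```

```text
t 7.72 angle 40.9 r 0.0553 F [ 8.1 -8.  -4.1] w 0.246 z 0.1477
49.0 [-0.01 -0.23 -0.21]
57.0 [-0.01 -0.25 -0.18]
65.0 [-0.01 -0.27 -0.14]
73.0 [-0.01 -0.29 -0.1 ]
t 7.72 pos [ 0.5459 -0.1727  0.1477] F [ 8.1 -8.  -4.1] cut [ 0.1084 -0.2074]
 old axes lin [-0.1  -3.79  0.99] new axes lin [-0.01 -3.81  0.91] rot [-0.012  0.024 -0.02 ]
```

Emit:
play_rows(
  targets=[
    {"claw": 1, "linear": [0, -0.33, -0.33], "rotation": [-0.002, 0.005, -0.005]},
    {"claw": 1, "linear": [0, -0.37, -0.28], "rotation": [-0.002, 0.005, -0.005]},
    {"claw": 1, "linear": [0, -0.41, -0.22], "rotation": [-0.002, 0.005, -0.005]},
    {"claw": 1, "linear": [0, -0.3, -0.11], "rotation": [0, 0, 0]},
  ],
  newtons=20,
)

```text
time: 8.05
position: [0.5259, -0.1533, 0.1477]
tool_rot: [1.347, 1.065, -1.337]
ft_force: [10.2, -4.1, -6.4]
grip_width: 0.248
```

```bash
python3 arc.py 2 8;  python3 mv.py .4482 -.1781 .148;  python3 w.py w5; python3 -c "
import cv2
im=cv2.imread('pics/w5.png');a=im[60:200,60:260];cv2.imwrite('pics/w5b.png',cv2.resize(a,None,fx=4,fy=4,interpolation=cv2.INTER_CUBIC))"
```

```text
t 8.05 angle 70.2 r 0.055 F [10.2 -4.1 -6.4] w 0.248 z 0.1477
78.0 [-0.01 -0.3  -0.08]
86.0 [-0.01 -0.3  -0.04]
t 8.05 pos [ 0.5259 -0.1533  0.1477] F [10.2 -4.1 -6.4] cut [ 0.0851 -0.1919]
 old axes lin [-0.08 -2.85  1.58] new axes lin [-0.01 -2.88  1.54] rot [-0.01   0.015 -0.024]
8.05 [ 0.5258629  -0.153258    0.14770881] heading tool y -11.171933812169652 down [ 0.03212969 -0.02980387 -0.99903924]
```

View pics/w5b.png

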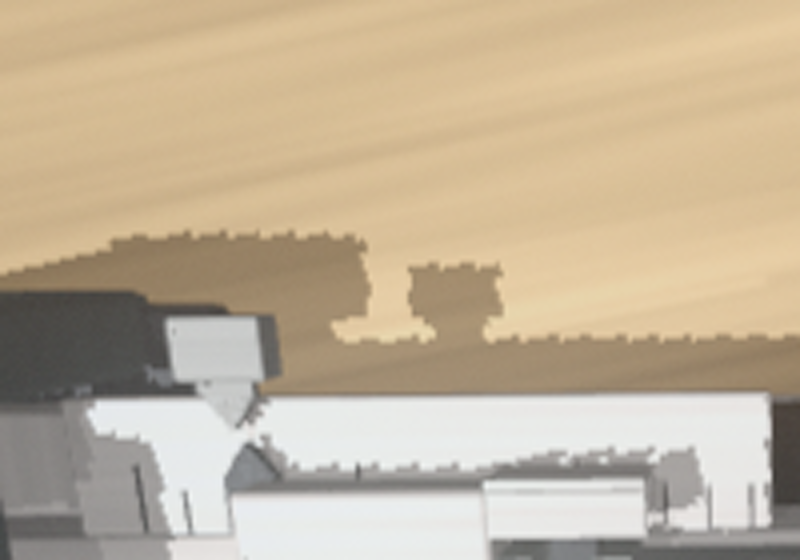

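Run:
```python
from h import *
cm=wc('w5')
f=lambda uv:(uv[0]/4+60-.375,uv[1]/4+60-.375)
pm,pp=[tocut(back(cm,f(u),.06)) for u in((236,427),(252,440))]
print(pm.round(4),pp.round(4),pm-pp)
# at mark: where would the pointer tip image be
q=np.array([*(M@[pp[0],pm[1]]+O),.06]); print((proj(cm,q)-60+.375)*4)
```

```text
[ 0.1231 -0.0689] [ 0.12  -0.072] [0.00302287 0.00314223]
[237.98137101 440.26642679]
```

Emit:
play_rows(
  targets=[
    {"claw": 1, "linear": [0, -0.33, -0.08], "rotation": [0, 0, -0.005]},
    {"claw": 1, "linear": [0, -0.31, -0.06], "rotation": [0, 0, -0.005]},
  ],
  newtons=20,
)

```text
time: 8.27
position: [0.5163, -0.149, 0.1477]
tool_rot: [1.347, 1.064, -1.339]
ft_force: [8.3, -3.9, -5.9]
grip_width: 0.246
```

```bash
python3 arc.py 1 2; python3 w.py w6
python3 - <<'E'
from h import *
cm=wc('w6'); im=cv2.imread('pics/w6.png')
# project mark tip and expected pointer tip
for y in (-.0689,): print(proj(cm,[*(M@[.1231,y]+O),.06]),proj(cm,[*(M@[.12,y]+O),.06]))
g=cv2.cvtColor(im,cv2.COLOR_BGR2GRAY); u,v=proj(cm,[*(M@[.12,-.0689]+O),.06]).round().astype(int)
np.set_printoptions(linewidth=250); print(u,v); print(g[v-10:v+10,u-14:u+16])
E
```

```text
t 8.27 angle 81.2 r 0.0549 F [ 8.3 -3.9 -5.9] w 0.246 z 0.1477
83.0 [-0.   -0.08 -0.01]
8.2667 [ 0.51630898 -0.14898267  0.14774016] heading tool y -11.219800350146087 down [ 0.03163418 -0.03117388 -0.99901325]
[119.53672221 155.08053704] [120.0507834 158.5566139]
120 159
[[222 222 222 220 221 220 217 207 194 194 195 199 200 199 194 193 176 133 120 134 138 148 194 227 227 227 227 227 228 228]
 [230 231 230 230 230 230 229 221 195 199 195 199 199 199 200 195 165 118 132 156 198 204 210 231 231 231 231 231 231 231]
 [230 230 230 230 230 230 230 228 215 206 194 194 194 195 198 182 138 119 137 155 201 228 231 231 231 231 231 231 231 231]
 [230 230 230 229 230 230 229 230 228 215 200 199 199 192 180 152 109 132 140 139 170 228 231 231 231 231 231 231 231 231]
 [230 230 230 230 230 230 229 230 229 224 211 198 199 192 177 137 165 140 155 198 210 231 231 231 231 231 231 231 231 231]
 [230 230 230 230 230 230 230 230 230 229 225 209 201 196 163 168 203 139 169 225 231 231 231 231 231 231 231 231 231 231]
 [230 230 230 230 230 231 230 230 230 230 230 225 210 199 164 199 218 197 208 227 231 231
[... 933 characters left out ...]
200 148 137 133 139 141 122 108 100 134 150 159 182 227 203 210 232 232 231 232 231]
 [230 230 231 230 230 230 230 231 222 166 151 136 130 133 137 129 122 105 100 133 151 170 197 158 182 231 232 231 231 232]
 [230 230 231 230 231 231 231 227 203 140 137 131 132 132 132 133 132 122 105 109 131 153 159 159 181 232 232 232 232 232]
 [230 230 230 230 231 230 231 222 162 128 136 131 132 132 132 132 132 131 120  92 107 131 159 158 171 209 231 232 227 203]
 [230 230 230 230 231 230 227 202 138 132 132 131 132 131 131 132 133 132 130 114 100 112 158 159 159 170 203 204 197 159]
 [230 230 231 230 231 230 223 168 132 132 133 132 133 132 132 132 130 129 131 125 107 107 143 145 146 145 146 145 146 146]]
```

Emit:
play_rows(
  targets=[
    {"claw": 0.5, "linear": [0.02, 0, 0], "rotation": [0, 0, 0]},
    {"claw": 0.5, "linear": [0.02, 0, 0], "rotation": [0, 0, 0]},
    {"claw": 0.5, "linear": [0.02, 0, 0], "rotation": [0, 0, 0]},
    {"claw": 0.5, "linear": [0.02, 0, 0], "rotation": [0, 0, 0]},
    {"claw": 0.5, "linear": [0.02, 0, 0], "rotation": [0, 0, 0]},
    {"claw": 0.5, "linear": [0.02, 0, 0], "rotation": [0, 0, 0]},
  ],
)

```text
time: 8.82
position: [0.5151, -0.1486, 0.1437]
tool_rot: [1.346, 1.066, -1.34]
ft_force: [-0.6, -0.1, 0.3]
grip_width: 0.488
```

```bash
python3 arc.py 1 2; python3 mv.py .498 -.0548 .20
```

```text
t 8.82 angle 82.5 r 0.0548 F [-0.6 -0.1  0.3] w 0.488 z 0.1437
85.0 [-0.   -0.08 -0.01]
t 8.82 pos [ 0.5151 -0.1486  0.1437] F [-0.6 -0.1  0.3] cut [ 0.0737 -0.1892]
 old axes lin [-2.39 -1.32 -3.49] new axes lin [-2.25 -1.35 -3.57] rot [-0.01   0.016 -0.022]
```

Emit:
play_rows(
  targets=[
    {"claw": 0.5, "linear": [-0.8, 0, 0], "rotation": [0, 0, 0]},
    {"claw": 0.5, "linear": [-0.8, 0, 0], "rotation": [0, 0, 0]},
    {"claw": 0.5, "linear": [-0.7, 0, 0], "rotation": [-0.005, 0.008, -0.011]},
    {"claw": 0.5, "linear": [0, -0.33, -0.87], "rotation": [-0.005, 0.008, -0.011]},
    {"claw": 0.5, "linear": [0, -0.33, -0.87], "rotation": [0, 0, 0]},
    {"claw": 0.5, "linear": [0, -0.33, -0.87], "rotation": [0, 0, 0]},
    {"claw": 0.5, "linear": [0, -0.33, -0.87], "rotation": [0, 0, 0]},
    {"claw": 0.5, "linear": [0.4, 0, 0], "rotation": [0, 0, 0]},
    {"claw": 0.5, "linear": [0, 0, 0], "rotation": [0, 0, 0]},
    {"claw": 0.5, "linear": [0, 0, 0], "rotation": [0, 0, 0]},
  ],
)

```text
time: 9.65
position: [0.4945, -0.0501, 0.1912]
tool_rot: [1.341, 1.125, -1.344]
ft_force: [-0.2, -0.6, 0.0]
grip_width: 0.499
```

```bash
python3 mv.py .498 -.0548 .16; python3 w.py w7
python3 - <<'E'
from h import *
cm=wc('w7'); im=cv2.imread('pics/w7.png')
u,v=proj(cm,[*(M@[.121,-.069]+O),.06]).round().astype(int); print(u,v)
a=cv2.resize(im[v-30:v+30,u-40:u+40],None,fx=10,fy=10,interpolation=cv2.INTER_CUBIC); cv2.imwrite('pics/w7b.png',a)
E
```

```text
t 9.65 pos [ 0.4945 -0.0501  0.1912] F [-0.2 -0.6  0. ] cut [ 0.0357 -0.096 ]
 old axes lin [1.25 0.18 0.16] new axes lin [1.25 0.17 0.16] rot [-0.    -0.002  0.004]
9.65 [ 0.49445005 -0.05007521  0.1911814 ] heading tool y -10.361625501701631 down [-0.00547327  0.00409053 -0.99997666]
231 105
```

View pics/w7b.png

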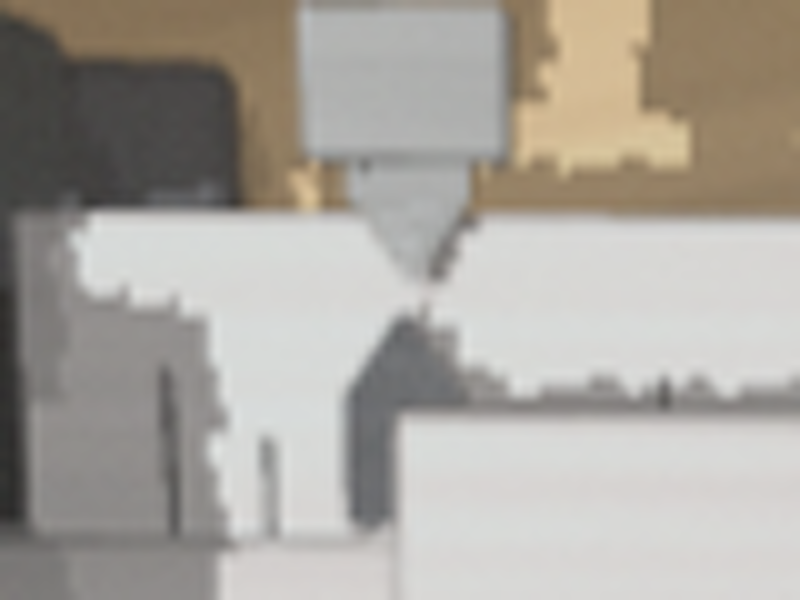

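Run:
```python
from h import *
cm=wc('w7'); g=cv2.cvtColor(cv2.imread('pics/w7.png'),cv2.COLOR_BGR2GRAY).astype(int)
np.set_printoptions(linewidth=250)
print('cols 222..243'); 
for r in range(88,119): print(r,g[r,222:244])
y=tocut(back(cm,(231,103),.06))[1]
for x in(.135,.123,.120,.112): print(x,proj(cm,[*(M@[x,y]+O),.06]))
print(proj(cm,[*(M@[.12,y-.001]+O),.06]))
```

```text
cols 222..243
88 [182 180 180 180 180 180 178 178 178 178 179 178 178 177 177 178 176 176 171 146 152 188]
89 [179 177 177 177 178 177 176 177 176 177 176 176 175 176 175 176 176 176 171 145 151 191]
90 [156 149 150 150 153 150 151 150 151 152 156 158 158 158 159 159 154 155 149 132 157 189]
91 [160 117 121 132 149 124 152 153 152 154 157 158 159 160 159 154 126 149 121 118 146 164]
92 [154 123 127 145 169 157 173 173 173 173 173 173 174 173 173 165 124 149 128 129 133 135]
93 [161 128 129 148 174 175 175 174 175 174 174 173 175 175 174 167 124 135 133 134 133 133]
94 [183 130 133 146 172 173 173 173 173 173 173 173 173 172 173 165 124 134 134 133 133 132]
95 [175 126 125 130 151 167 171 171 171 172 178 177 177 171 167 148 130 133 134 132 132 133]
96 [189 174 174 174 172 173 172 179 178 177 178 177 175 170 158 121 133 162 169 169 168 167]
97 [212 209 209 208 207 198 176 178 178 177 171 171 171 165 136 121 144 195 205 204 204 204]
98 [216 215 215 216 216 211 187 176 178 178 178 171 167 147 139 183 194 212 214 215 216 215]
99 [217 216 216 215 216 215 204 187 179 184 181 170 160 124 153
[... 1278 characters left out ...]
09 111 109 111 110 112 113 114 111 120 133 146 146 147 168 216 215]
114 [216 216 211 173 110 108 109 109 111 110 110 114 113 111 114 117 145 146 146 156 188 188]
115 [217 217 210 161 111 108 109 110 109 108 115 116 116 116 114 119 133 133 132 132 131 131]
116 [218 218 211 162 111 111 111 113 127 162 165 164 164 162 163 163 160 161 160 161 159 158]
117 [217 217 211 163 109 110 112 110 140 199 205 205 204 204 205 203 202 202 202 202 202 201]
118 [216 216 210 160 108 109 109 110 150 209 217 216 216 216 216 216 215 215 215 216 216 215]
0.135 [230.62288902  89.88112035]
0.123 [230.99335384 102.76879431]
0.12 [231.08443863 105.93743832]
0.112 [231.32441192 114.28559277]
[232.08579786 105.9371627 ]
```

Emit:
play_rows(
  targets=[
    {"claw": 0.45, "linear": [-0.3, 0, 0.1], "rotation": [0, 0, 0]},
    {"claw": 0.45, "linear": [0, 0.38, 0.9], "rotation": [0, 0, 0]},
    {"claw": 0.45, "linear": [0, 0.38, 0.9], "rotation": [0, 0, 0]},
    {"claw": 0.45, "linear": [0, 0.38, 0.9], "rotation": [0, 0, 0]},
    {"claw": 0.45, "linear": [0, 0.38, 0.9], "rotation": [0, 0, 0]},
    {"claw": 0.45, "linear": [0, 0, 0], "rotation": [0, 0, 0]},
    {"claw": 0.45, "linear": [0, 0, 0], "rotation": [0, 0, 0]},
  ],
)

```text
time: 10.28
position: [0.5161, -0.1602, 0.202]
tool_rot: [1.346, 1.117, -1.35]
ft_force: [0.1, 0.7, -0.7]
grip_width: 0.55
```

```bash
python3 mv.py .5153 -.1486 .148
```

```text
t 10.28 pos [ 0.5161 -0.1602  0.202 ] F [ 0.1  0.7 -0.7] cut [ 0.0768 -0.2004]
 old axes lin [ 2.16 -0.11 -0.45] new axes lin [ 2.16 -0.12 -0.45] rot [-0.006 -0.     0.003]
```

Emit:
play_rows(
  targets=[
    {"claw": 0.45, "linear": [0, -0.11, -0.45], "rotation": [0, 0, 0]},
    {"claw": 0.45, "linear": [0, 0, 0], "rotation": [0, 0, 0]},
    {"claw": 0.45, "linear": [0, 0, 0], "rotation": [0, 0, 0]},
  ],
)

```text
time: 10.53
position: [0.5152, -0.1489, 0.2028]
tool_rot: [1.349, 1.116, -1.352]
ft_force: [-0.0, -0.8, -1.0]
grip_width: 0.554
```

```bash
python3 mv.py .5153 -.1486 .148
```

```text
t 10.53 pos [ 0.5152 -0.1489  0.2028] F [-0.  -0.8 -1. ] cut [ 0.0739 -0.1895]
 old axes lin [ 2.19  0.01 -0.01] new axes lin [ 2.19  0.   -0.01] rot [-0.008 -0.001  0.003]
```

Emit:
play_rows(
  targets=[
    {"claw": 0.45, "linear": [0.7, 0, 0], "rotation": [0, 0, 0]},
    {"claw": 0.45, "linear": [0.7, 0, 0], "rotation": [0, 0, 0]},
    {"claw": 0.45, "linear": [0.6, 0, 0], "rotation": [0, 0, 0]},
    {"claw": 0.45, "linear": [0, 0, 0], "rotation": [0, 0, 0]},
    {"claw": 1, "linear": [0, 0, 0], "rotation": [0, 0, 0]},
    {"claw": 1, "linear": [0, 0, 0], "rotation": [0, 0, 0]},
    {"claw": 1, "linear": [0.02, 0, 0], "rotation": [0, 0, 0]},
    {"claw": 1, "linear": [0, 0, 0], "rotation": [0, 0, 0]},
    {"claw": 1, "linear": [0, 0, 0], "rotation": [0, 0, 0]},
    {"claw": 1, "linear": [0, 0, 0], "rotation": [0, 0, 0]},
  ],
  newtons=20,
)

```text
time: 11.37
position: [0.5152, -0.1486, 0.1551]
tool_rot: [1.338, 1.109, -1.348]
ft_force: [1.1, 3.3, -4.0]
grip_width: 0.241
```

```bash
python3 arc.py 1 -8; python3 mv.py .5153 -.1486 .148
```

```text
t 11.37 angle 82.5 r 0.0549 F [ 1.1  3.3 -4. ] w 0.241 z 0.1551
74.0 [0.   0.3  0.06]
t 11.37 pos [ 0.5152 -0.1486  0.1551] F [ 1.1  3.3 -4. ] cut [ 0.0738 -0.1892]
 old axes lin [ 0.28  0.01 -0.  ] new axes lin [0.28 0.01 0.  ] rot [-0.003  0.005 -0.001]
```

Emit:
play_rows(
  targets=[
    {"claw": 1, "linear": [0, 0.45, 0.09], "rotation": [0, 0, 0]},
    {"claw": 1, "linear": [0, 0.43, 0.15], "rotation": [0, 0, 0]},
    {"claw": 1, "linear": [0, 0.41, 0.21], "rotation": [0, 0, 0.003]},
    {"claw": 1, "linear": [0, 0.37, 0.27], "rotation": [0, 0, 0.003]},
    {"claw": 1, "linear": [0, 0.33, 0.32], "rotation": [0, -0.002, 0.003]},
    {"claw": 1, "linear": [0, 0.28, 0.37], "rotation": [0, -0.002, 0.003]},
    {"claw": 1, "linear": [0, 0.22, 0.4], "rotation": [0, -0.002, 0]},
    {"claw": 1, "linear": [0, 0.17, 0.43], "rotation": [0, 0, 0]},
  ],
  newtons=20,
)

```text
time: 12.03
position: [0.5522, -0.1896, 0.1549]
tool_rot: [1.328, 1.161, -1.356]
ft_force: [-3.8, 10.8, 2.9]
grip_width: 0.245
```

```bash
python3 arc.py 1 -8; python3 mv.py .5153 -.1486 .148; python3 w.py w8
python3 - <<'E'
from h import *
cm=wc('w8'); g=cv2.imread('pics/w8.png')
cv2.imwrite('pics/w8b.png',cv2.resize(g[130:210,60:180],None,fx=6,fy=6,interpolation=cv2.INTER_CUBIC))
E
```

```text
t 12.03 angle 22.1 r 0.055 F [-3.8 10.8  2.9] w 0.245 z 0.1549
14.0 [-0.01  0.09  0.29]
t 12.03 pos [ 0.5522 -0.1896  0.1549] F [-3.8 10.8  2.9] cut [ 0.1176 -0.2229]
 old axes lin [ 0.35 -1.72 -1.36] new axes lin [ 0.27 -1.75 -1.35] rot [ 0.006 -0.007  0.024]
12.0333 [ 0.5521906  -0.18957036  0.15486176] heading tool y -9.83020475396958 down [-0.03553851  0.01673933 -0.99922811]
```

Emit:
play_rows(
  targets=[
    {"claw": 1, "linear": [0, -0.18, -0.42], "rotation": [0, 0, 0.005]},
    {"claw": 1, "linear": [0, -0.22, -0.4], "rotation": [0, 0, 0.005]},
    {"claw": 1, "linear": [0, -0.28, -0.36], "rotation": [0, 0, 0]},
    {"claw": 1, "linear": [0, -0.33, -0.32], "rotation": [0, 0, 0]},
    {"claw": 1, "linear": [0, -0.38, -0.26], "rotation": [0, 0, 0]},
    {"claw": 1, "linear": [0, -0.41, -0.2], "rotation": [0, 0, 0]},
  ],
  newtons=20,
)

```text
time: 12.58
position: [0.5275, -0.1542, 0.1552]
tool_rot: [1.342, 1.096, -1.34]
ft_force: [8.0, -6.0, -9.7]
grip_width: 0.243
```

```bash
python3 arc.py 3 5; python3 mv.py .5153 -.1486 .148
```

```text
t 12.58 angle 68.2 r 0.055 F [ 8.  -6.  -9.7] w 0.243 z 0.1552
73.0 [-0.   -0.18 -0.06]
78.0 [-0.   -0.19 -0.05]
83.0 [-0.   -0.19 -0.03]
t 12.58 pos [ 0.5275 -0.1542  0.1552] F [ 8.  -6.  -9.7] cut [ 0.087  -0.1925]
 old axes lin [ 0.28 -0.53 -0.13] new axes lin [ 0.29 -0.52 -0.13] rot [-0.004  0.007 -0.009]
```

Emit:
play_rows(
  targets=[
    {"claw": 1, "linear": [0, -0.3, -0.09], "rotation": [0, 0, 0]},
    {"claw": 1, "linear": [0, -0.28, -0.06], "rotation": [0, 0, 0]},
  ],
  newtons=20,
)

```text
time: 12.75
position: [0.5186, -0.1497, 0.1553]
tool_rot: [1.346, 1.082, -1.331]
ft_force: [10.1, -4.4, -10.7]
grip_width: 0.241
```

```bash
python3 arc.py 1 2
```

```text
t 12.75 angle 78.7 r 0.055 F [ 10.1  -4.4 -10.7] w 0.241 z 0.1553
81.0 [-0.   -0.08 -0.01]
```

Emit:
play_rows(
  targets=[
    {"claw": 0.45, "linear": [0, 0, 0], "rotation": [0, 0, 0]},
    {"claw": 0.45, "linear": [0, 0, 0], "rotation": [0, 0, 0]},
    {"claw": 0.45, "linear": [0, 0, 0], "rotation": [0, 0, 0]},
    {"claw": 0.45, "linear": [0, 0, 0], "rotation": [0, 0, 0]},
    {"claw": 0.45, "linear": [0, 0, 0], "rotation": [0, 0, 0]},
  ],
)

```text
time: 13.17
position: [0.5198, -0.1484, 0.1582]
tool_rot: [1.347, 1.078, -1.327]
ft_force: [0.3, -0.6, 0.3]
grip_width: 0.512
```

```bash
python3 arc.py 1 2; python3 mv.py .498 -.0548 .20
```

```text
t 13.17 angle 78.0 r 0.0566 F [ 0.3 -0.6  0.3] w 0.512 z 0.1582
80.0 [-0.   -0.09  0.05]
t 13.17 pos [ 0.5198 -0.1484  0.1582] F [ 0.3 -0.6  0.3] cut [ 0.0783 -0.1882]
 old axes lin [-1.77 -1.49 -3.49] new axes lin [-1.67 -1.53 -3.53] rot [-0.004  0.009 -0.022]
```

Emit:
play_rows(
  targets=[
    {"claw": 0.45, "linear": [-0.8, 0, 0], "rotation": [0, 0, 0]},
    {"claw": 0.45, "linear": [-0.8, 0, 0], "rotation": [0, 0, 0]},
    {"claw": 0.45, "linear": [-0.3, 0, 0], "rotation": [-0.002, 0.005, -0.011]},
    {"claw": 0.45, "linear": [0, -0.3, -0.85], "rotation": [-0.002, 0.004, -0.011]},
    {"claw": 0.45, "linear": [0, -0.3, -0.85], "rotation": [0, 0, 0]},
    {"claw": 0.45, "linear": [0, -0.3, -0.85], "rotation": [0, 0, 0]},
    {"claw": 0.45, "linear": [0, -0.3, -0.85], "rotation": [0, 0, 0]},
    {"claw": 0.45, "linear": [0, -0.2, -0.6], "rotation": [0, 0, 0]},
    {"claw": 0.45, "linear": [0, 0, 0], "rotation": [0, 0, 0]},
    {"claw": 0.45, "linear": [0, 0, 0], "rotation": [0, 0, 0]},
  ],
)

```text
time: 14.0
position: [0.503, -0.0386, 0.21]
tool_rot: [1.343, 1.12, -1.34]
ft_force: [0.9, -0.1, 0.0]
grip_width: 0.552
```

```bash
python3 mv.py .498 -.0548 .16; python3 w.py w9
cat > tips.py <<'E'
import sys; from h import *
n=sys.argv[1]; cm=wc(n); im=cv2.imread(f'pics/{n}.png'); g=cv2.cvtColor(im,cv2.COLOR_BGR2GRAY).astype(int)
u,v=proj(cm,[*(M@[.121,-.069]+O),.06]).round().astype(int)
np.set_printoptions(linewidth=250); print('cols from',u-12)
for r in range(v-18,v+15): print(r,g[r,u-12:u+13])
for x in(.135,.123,.120,.112): print(x,proj(cm,[*(M@[x,-.069]+O),.06]))
print(proj(cm,[*(M@[.12,-.070]+O),.06]))
E
python3 tips.py w9
```

```text
t 14.00 pos [ 0.503  -0.0386  0.21  ] F [ 0.9 -0.1  0. ] cut [ 0.0421 -0.0832]
 old axes lin [ 2.   -0.08  0.68] new axes lin [ 2.   -0.08  0.67] rot [-0.    -0.002  0.   ]
14.0 [ 0.50298367 -0.03859435  0.20995864] heading tool y -10.359580270626187 down [ 1.69230657e-04  2.70570743e-03 -9.99996325e-01]
cols from 233
94 [128 128 131 151 179 177 177 176 178 176 177 176 175 173 174 174 174 174 174 172 174 170 145 186 187]
95 [127 128 131 150 179 178 177 178 176 176 176 176 175 175 173 174 175 174 175 174 174 171 154 188 188]
96 [128 126 129 150 180 178 178 178 178 177 177 177 176 178 177 175 176 176 176 175 175 174 155 190 191]
97 [137 166 160 146 180 178 177 178 177 178 177 177 177 175 176 176 176 175 176 175 175 173 148 167 174]
98 [141 186 178 135 170 168 167 165 166 166 166 166 166 166 167 166 167 167 167 168 168 165 128 134 152]
99 [168 182 154 124 141 139 144 154 154 140 164 164 166 165 166 165 167 167 162 144 144 141 125 134 143]
100 [186 179 125 126 127 123 130 154 163 153 172 171 172 171 172 171 172 172 166 128 127 129 133 133 133]
101 [190 183 129 129 129 132 136 159 173 174
[... 2174 characters left out ...]
36 136]
122 [218 217 218 218 217 217 212 172 110 109 108 110 113 131 144 143 144 144 146 148 149 148 148 148 146]
123 [217 216 217 216 217 217 210 162 110 111 109 110 128 175 189 188 188 187 187 186 185 185 185 184 183]
124 [215 216 216 215 215 215 208 160 108 107 107 109 138 198 209 209 208 209 209 209 209 208 208 208 207]
125 [215 215 215 215 215 215 207 158 104 105 104 106 143 206 214 215 215 215 215 215 215 215 215 215 216]
126 [215 215 215 215 215 215 208 158 104 105 105 106 143 208 216 215 216 216 217 216 216 216 216 216 216]
0.135 [244.82228833  98.20215412]
0.123 [244.98814717 110.0968229 ]
0.12 [245.02898486 113.02552236]
0.112 [245.13668736 120.74947334]
[245.96172492 113.02535478]
```

The pointer and mark tips now agree within about 0.2 px, which is about 0.2 mm. Next is the tile.

Emit:
play_rows(
  targets=[
    {"claw": 0, "linear": [-0.6, 0, -0.3], "rotation": [0, 0, 0]},
    {"claw": 0, "linear": [0, -0.45, -0.9], "rotation": [0, 0, 0]},
    {"claw": 0, "linear": [0, -0.45, -0.9], "rotation": [0, 0, 0]},
    {"claw": 0, "linear": [0, -0.45, -0.9], "rotation": [0, 0, 0]},
    {"claw": 0, "linear": [0, -0.45, -0.9], "rotation": [0, 0, 0]},
    {"claw": 0, "linear": [0, -0.45, -0.9], "rotation": [0, 0, 0]},
    {"claw": 0, "linear": [0, -0.45, -0.9], "rotation": [0, 0, 0]},
    {"claw": 0, "linear": [0, -0.45, -0.9], "rotation": [0, 0, 0]},
    {"claw": 0, "linear": [0, -0.45, -0.9], "rotation": [0, 0, 0]},
    {"claw": 0, "linear": [0, -0.2, -0.3], "rotation": [0, 0, 0]},
  ],
)

```text
time: 14.88
position: [0.4515, 0.1601, 0.226]
tool_rot: [1.366, 1.102, -1.362]
ft_force: [-0.8, 0.1, 1.3]
grip_width: 0.999
```

```bash
cat > mc.py <<'E'
import sys; from mv import *; v=list(map(float,sys.argv[1:])); p=M@np.array(v[:2])+O; mv([p[0],p[1],v[2]],np.degrees(TH)+(v[3] if len(v)>3 else 0))
s=get_state(); print(' F cut (x,y,z)',(M.T@s['ft_force'][:2]).round(1),s['ft_force'][2].round(1),'w',round(s['grip_width'],2))
E
python3 mc.py -.07 .148 .1
```

```text
t 14.88 pos [0.4515 0.1601 0.226 ] F [-0.8  0.1  1.3] cut [-0.0443  0.1031]
 old axes lin [ 5.04 -1.09 -1.75] new axes lin [ 5.04 -1.03 -1.8 ] rot [-0.02  -0.001 -0.   ]
 F cut (x,y,z) [-0.8 -0.1] 1.3 w 1.0
```

Emit:
play_rows(
  targets=[
    {"claw": 0, "linear": [0, -0.5, -0.85], "rotation": [-0.02, 0, 0]},
    {"claw": 0, "linear": [0, -0.5, -0.8], "rotation": [0, 0, 0]},
    {"claw": 0, "linear": [0.9, 0, 0], "rotation": [0, 0, 0]},
    {"claw": 0, "linear": [0.9, 0, 0], "rotation": [0, 0, 0]},
    {"claw": 0, "linear": [0.9, 0, 0], "rotation": [0, 0, 0]},
    {"claw": 0, "linear": [0.9, 0, 0], "rotation": [0, 0, 0]},
    {"claw": 0, "linear": [0, 0, 0], "rotation": [0, 0, 0]},
    {"claw": 0, "linear": [0, 0, 0], "rotation": [0, 0, 0]},
  ],
)

```text
time: 15.55
position: [0.4426, 0.1987, 0.1351]
tool_rot: [1.352, 1.109, -1.342]
ft_force: [0.4, 0.4, 0.8]
grip_width: 1.002
```

```bash
python3 mc.py -.07 .148 .039; python3 w.py w10
python3 - <<'E'
import cv2
cv2.imwrite('pics/w10b.png',cv2.resize(cv2.imread('pics/w10.png'),(800,600),interpolation=cv2.INTER_CUBIC))
E
```

```text
t 15.55 pos [0.4426 0.1987 0.1351] F [0.4 0.4 0.8] cut [-0.0599  0.1394]
 old axes lin [ 3.84 -0.43 -0.33] new axes lin [ 3.84 -0.4  -0.34] rot [-0.006 -0.001 -0.004]
 F cut (x,y,z) [0.4 0.5] 0.8 w 1.0
15.55 [0.44260857 0.19868532 0.1350655 ] heading tool y -10.918941075120843 down [ 7.13368681e-03  4.57881795e-04 -9.99974450e-01]
```

View pics/w10b.png

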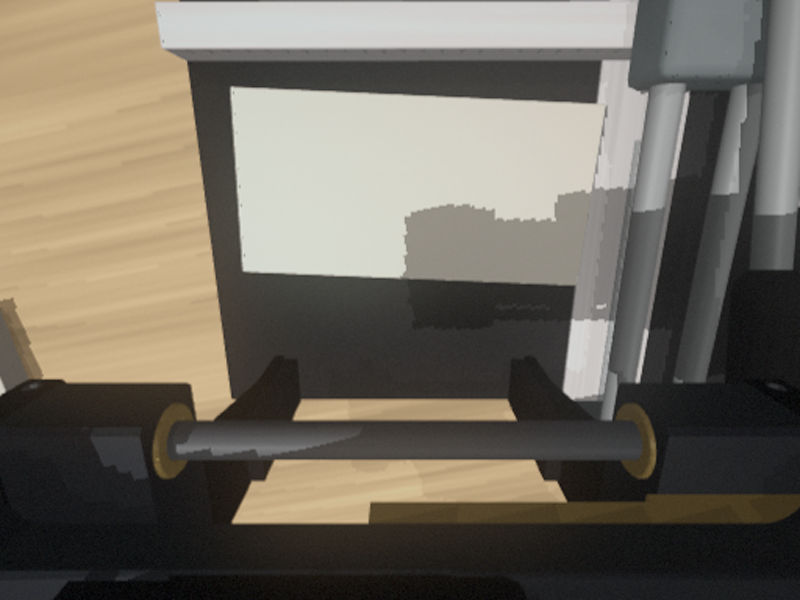

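Run:
```python
from h import *
cm=wc('w10'); s=1.5625
for n,uv,z in[('fL',(192,62),.035),('fR',(600,61),.035),('ftL',(162,51),.06),('ftR',(630,49),.06),('TL',(231,87),.045),('TR',(606,104),.045),('BR',(574,286),.045),('BL',(243,272),.045),('bedL',(232,398),.035),('bedfront',(400,399),.035)]:
    p=back(cm,(uv[0]/s-.18,uv[1]/s-.18),z); print(n,tocut(p).round(4))
```

```text
fL [0.0798 0.2517]
fR [0.0781 0.0325]
ftL [0.0791 0.2546]
ftR [0.0777 0.0288]
TL [0.0657 0.2287]
TR [0.0555 0.0309]
BR [-0.0439  0.0374]
BL [-0.0334  0.2341]
bedL [-0.1222  0.2557]
bedfront [-0.124   0.1424]
```

```bash
sed -i 's/TH=-.18047/TH=-.188/' h.py
python3 - <<'E'
from h import *
import h
cm=wc('w10'); s=1.5625; c,sn=np.cos(-.188),np.sin(-.188); Mn=np.array([[c,-sn],[sn,c]])
b=lambda uv,z:back(cm,(uv[0]/s-.18,uv[1]/s-.18),z)[:2]
fl,fr,bl,bf=b((192,62),.035),b((600,61),.035),b((232,398),.035),b((400,399),.035)
X=[(Mn.T@p)[0] for p in(fl,fr,bf)]; ox=np.mean([X[0]-.08,X[1]-.08,X[2]+.125]); oy=np.mean([(Mn.T@fl)[1]-.25,(Mn.T@bl)[1]-.25])
print(X,ox,oy,Mn@[ox,oy], 'old',O)
E
```

```text
[np.float64(0.5365740421692787), np.float64(0.5364681067829258), np.float64(0.33359078757935845)] 0.4572109788438543 0.14245749365292443 [0.47577944 0.05449717] old [0.47654 0.05077]
```

Emit:
play_rows(
  targets=[
    {"claw": 0, "linear": [0.2, -0.5, 0], "rotation": [0, 0, 0]},
    {"claw": 0, "linear": [0.9, 0, 0], "rotation": [0, 0, -0.002]},
    {"claw": 0, "linear": [0.9, 0, 0], "rotation": [0, 0, -0.002]},
    {"claw": 0, "linear": [0.8, 0, 0], "rotation": [0, 0, 0]},
    {"claw": 0, "linear": [0, 0, 0], "rotation": [0, 0, 0]},
    {"claw": 0, "linear": [0, 0, 0], "rotation": [0, 0, 0]},
  ],
)

```text
time: 16.1
position: [0.4405, 0.199, 0.0728]
tool_rot: [1.366, 1.1, -1.34]
ft_force: [0.5, 0.2, 1.0]
grip_width: 1.001
```

```bash
python3 mc.py -.07 .14 .039
```

```text
t 16.10 pos [0.4405 0.199  0.0728] F [0.5 0.2 1. ] cut [-0.0631  0.1389]
 old axes lin [ 1.35 -0.3  -0.03] new axes lin [ 1.35 -0.27 -0.04] rot [-0.007 -0.004 -0.01 ]
 F cut (x,y,z) [0.4 0.3] 1.0 w 1.0
```

Emit:
play_rows(
  targets=[
    {"claw": 0, "linear": [0, -0.3, 0], "rotation": [0, -0.004, -0.01]},
    {"claw": 0, "linear": [0.6, -0.05, 0], "rotation": [0, 0, 0]},
    {"claw": 0, "linear": [0.6, -0.05, 0], "rotation": [0, 0, 0]},
    {"claw": 0, "linear": [0, 0, 0], "rotation": [0, 0, 0]},
    {"claw": 0, "linear": [0, 0, 0], "rotation": [0, 0, 0]},
  ],
)

```text
time: 16.52
position: [0.436, 0.2026, 0.0509]
tool_rot: [1.363, 1.102, -1.348]
ft_force: [0.5, -0.2, 0.2]
grip_width: 1.001
```

```bash
sed -i 's/O=np.array(.*); TH=/O=np.array([.4760,.0530]); TH=/' h.py; python3 mc.py -.04 .14 .039
```

```text
t 16.52 pos [0.436  0.2026 0.0509] F [ 0.5 -0.2  0.2] cut [-0.0672  0.1395]
 old axes lin [ 0.49  1.09 -0.03] new axes lin [ 0.48  1.09 -0.02] rot [-0.009 -0.003 -0.005]
 F cut (x,y,z) [ 0.6 -0.1] 0.2 w 1.0
```

Emit:
play_rows(
  targets=[
    {"claw": 0, "linear": [0.42, 0, 0], "rotation": [-0.009, -0.003, -0.005]},
    {"claw": 0, "linear": [0.05, 0.1, 0], "rotation": [0, 0, 0]},
    {"claw": 0, "linear": [0.02, 0.2, 0], "rotation": [0, 0, 0]},
  ],
)

```text
time: 16.77
position: [0.4459, 0.2024, 0.0432]
tool_rot: [1.349, 1.111, -1.342]
ft_force: [-0.1, 1.0, -0.0]
grip_width: 1.0
```

```bash
python3 mc.py -.03 .14 .039
```

```text
t 16.77 pos [0.4459 0.2024 0.0432] F [-0.1  1.  -0. ] cut [-0.0575  0.1412]
 old axes lin [0.17 1.1  0.05] new axes lin [0.17 1.1  0.05] rot [ 0.    -0.    -0.004]
 F cut (x,y,z) [-0.3  1. ] -0.0 w 1.0
```

Emit:
play_rows(
  targets=[
    {"claw": 0, "linear": [0.16, 0, 0], "rotation": [0, 0, 0]},
    {"claw": 0, "linear": [0.05, 0.2, 0], "rotation": [0, 0, 0]},
    {"claw": 0, "linear": [0.02, 0.2, 0], "rotation": [0, 0, 0]},
    {"claw": 0, "linear": [0.02, 0.2, 0], "rotation": [0, 0, 0]},
  ],
)

```text
time: 17.1
position: [0.462, 0.1995, 0.0391]
tool_rot: [1.35, 1.109, -1.344]
ft_force: [-4.4, 0.8, 2.7]
grip_width: 1.001
```

```bash
python3 mc.py -.03 .14 .039
```

```text
t 17.10 pos [0.462  0.1995 0.0391] F [-4.4  0.8  2.7] cut [-0.0411  0.1413]
 old axes lin [0.01 0.45 0.05] new axes lin [0.01 0.45 0.05] rot [-0.001 -0.    -0.003]
 F cut (x,y,z) [-4.5 -0.1] 2.7 w 1.0
```

Emit:
play_rows(
  targets=[
    {"claw": 0, "linear": [0, 0.18, 0], "rotation": [0, 0, 0]},
    {"claw": 0, "linear": [0, 0.15, 0], "rotation": [0, 0, 0]},
  ],
)

```text
time: 17.27
position: [0.4698, 0.1983, 0.0391]
tool_rot: [1.348, 1.111, -1.346]
ft_force: [-3.1, 1.6, 3.1]
grip_width: 1.0
```

```bash
python3 mc.py -.03 .14 .039
```

```text
t 17.27 pos [0.4698 0.1983 0.0391] F [-3.1  1.6  3.1] cut [-0.0332  0.1415]
 old axes lin [0.   0.13 0.06] new axes lin [0.   0.13 0.06] rot [-0.001  0.    -0.002]
 F cut (x,y,z) [-3.3  0.9] 3.1 w 1.0
```

Emit:
play_rows(
  targets=[
    {"claw": 0, "linear": [0, 0.1, 0], "rotation": [0, 0, 0]},
    {"claw": 0, "linear": [0, 0.1, 0], "rotation": [0, 0, 0]},
  ],
)

```text
time: 17.43
position: [0.4719, 0.198, 0.0387]
tool_rot: [1.344, 1.116, -1.352]
ft_force: [-13.4, 1.7, 9.8]
grip_width: 0.998
```

```bash
python3 mc.py -.03 .14 .039
```

```text
t 17.43 pos [0.4719 0.198  0.0387] F [-13.4   1.7   9.8] cut [-0.0311  0.1417]
 old axes lin [-0.01  0.05  0.07] new axes lin [-0.01  0.05  0.07] rot [-0.001  0.001  0.003]
 F cut (x,y,z) [-13.5  -0.8] 9.8 w 1.0
```

Emit:
play_rows(
  targets=[
    {"claw": 0.4, "linear": [0, -0.3, 0], "rotation": [0, 0, 0]},
    {"claw": 0.4, "linear": [-0.8, -0.1, 0], "rotation": [0, 0, 0]},
    {"claw": 0.4, "linear": [-1, 0, -0.3], "rotation": [0, 0, 0]},
    {"claw": 0.4, "linear": [-1, 0, -0.9], "rotation": [0, 0, 0]},
    {"claw": 0.4, "linear": [0, 0.3, -1], "rotation": [0, 0, 0]},
    {"claw": 0.4, "linear": [0, 0.5, -1], "rotation": [0, 0, 0]},
    {"claw": 0.4, "linear": [0, 0.5, -0.8], "rotation": [0, 0, 0]},
    {"claw": 0.4, "linear": [0, 0.5, -0.3], "rotation": [0, 0, 0]},
    {"claw": 0.4, "linear": [0, 0, 0], "rotation": [0, 0, 0]},
  ],
)

```text
time: 18.18
position: [0.5367, 0.2985, 0.1128]
tool_rot: [1.358, 1.103, -1.34]
ft_force: [0.6, -1.2, -0.3]
grip_width: 0.6
```

```bash
python3 mc.py .03 .27 .1 90; python3 -c "
from h import *; print(get_state()['joint_positions'].round(2))"; python3 w.py w11
python3 - <<'E'
from h import *
cm=wc('w11'); k=cm[0]; im=cv2.imread('pics/w11.png')
# rectify onto the plane z=.045 in the cutter frame: 2 px/mm over x -.03..0.10, y .02..0.27
k_,r,t=cm; pts=[(.10,.27),(.10,.0),(-.06,.0),(-.06,.27)]
src=np.float32([proj(cm,[*(M@np.array(p)+O),.045]) for p in pts]); dst=np.float32([((.27-y)*2000,(.10-x)*2000) for x,y in pts])
H=cv2.getPerspectiveTransform(src,dst); w=cv2.warpPerspective(im,H,(540,320)); cv2.imwrite('pics/w11r.png',w)
g=cv2.cvtColor(w,cv2.COLOR_BGR2GRAY).astype(int)
for y in(.22,.2,.18,.16,.14,.12,.1,.08,.06): 
    c=int((.27-y)*2000); col=g[:,c]; print(y,col[10:80:2], col[190:270:4])
E
```

```text
t 18.18 pos [0.5367 0.2985 0.1128] F [ 0.6 -1.2 -0.3] cut [0.0137 0.2525]
 old axes lin [ 0.52  0.64 -0.7 ] new axes lin [0.51 0.7  0.65] rot [-1.004  0.005 -0.008]
 F cut (x,y,z) [ 0.8 -1. ] -0.3 w 0.6
[ 0.05  0.41 -0.74  1.67  0.3   1.17 -2.54]
18.1833 [0.53669376 0.29845922 0.11282081] heading tool y -11.10983472020644 down [ 1.25946509e-02  7.64827894e-04 -9.99920392e-01]
0.22 [220 222 222 223 222 223 223 222 221 221 220 220 218 218 219 215 198 196
 204 205 204 204 193 158 149 149 149 149 149 149 149 148 149 147 148] [145 145 144 144 145 193 213 213 213 214 214 213 179  58  58  56  56  55
  58  57]
0.2 [220 221 222 223 223 223 223 222 221 220 220 220 218 219 218 217 200 195
 204 204 204 205 203 165 149 149 149 149 148 149 148 148 149 148 148] [145 145 145 145 186 213 213 186 104  52  45  46  44  44  44  44  44  44
  42  44]
0.18 [220 220 222 222 222 222 222 221 220 219 219 217 217 218 218 217 209 205
 203 203 203 204 211 214 215 214 214 214 197 153 148 149 147 148 147] [145 146 202 213 213 214 213 213 213 213 202 202 178  62  61  61  60  59
  58  57]
0.16 [218 219 220 220 221 222
[... 655 characters left out ...]
 50  48]
0.1 [215 214 215 215 215 216 216 216 216 184 145 145 145 143 143 142 133 126
 126 126 126 126 132 141 143 142 143 142 143 143 143 143 144 143 142] [145 145 149 199 211 212 211 211 212 211 211 212 188  72  53  53  53  51
  49  49]
0.08 [213 212 212 212 213 214 212 175 146 145 144 143 143 142 142 141 131 121
 123 124 123 126 137 141 141 141 140 140 141 140 140 141 140 140 140] [145 143 144 155 210 210 210 211 211 211 211 210 190  78  65  65  64  64
  62  62]
0.06 [211 210 206 180 142 143 144 145 145 145 143 142 140 140 140 138 128 119
 121 121 121 125 135 138 138 138 138 138 138 139 138 137 139 138 138] [210 209 210 209 210 209 210 210 210 210 210 210 192  82  66  65  64  63
  63  61]
```

Emit:
play_rows(
  targets=[
    {"claw": 0.5, "linear": [0, 0, -0.4], "rotation": [-0.079, 0, 0]},
    {"claw": 0.5, "linear": [0, 0, 0], "rotation": [-0.079, 0, 0]},
    {"claw": 0.5, "linear": [0, 0, 0], "rotation": [-0.079, 0, 0]},
    {"claw": 0.5, "linear": [0, 0, 0], "rotation": [-0.079, 0, 0]},
    {"claw": 0.5, "linear": [0, 0, 0], "rotation": [-0.079, 0, 0]},
    {"claw": 0.5, "linear": [0, 0, 0], "rotation": [-0.079, 0, 0]},
    {"claw": 0.5, "linear": [0, 0, 0], "rotation": [-0.079, 0, 0]},
    {"claw": 0.5, "linear": [0, 0, 0], "rotation": [-0.079, 0, 0]},
    {"claw": 0.5, "linear": [0, 0, 0], "rotation": [-0.079, 0, 0]},
    {"claw": 0.5, "linear": [0, 0, 0], "rotation": [-0.079, 0, 0]},
  ],
)

```text
time: 19.07
position: [0.5324, 0.2993, 0.111]
tool_rot: [0.395, 1.516, -0.404]
ft_force: [-0.4, -0.2, -0.3]
grip_width: 0.498
```

```bash
python3 mc.py .03 .265 .1 90; python3 -c "
from h import *; print(get_state()['joint_positions'].round(2))"
```

```text
t 19.07 pos [0.5324 0.2993 0.111 ] F [-0.4 -0.2 -0.3] cut [0.0094 0.2525]
 old axes lin [0.45 0.74 0.62] new axes lin [0.44 0.5  0.83] rot [-0.206  0.011  0.003]
 F cut (x,y,z) [-0.3 -0.3] -0.3 w 0.5
[ 0.2   0.49 -0.98  1.67  0.45  1.21 -1.4 ]
```

Emit:
play_rows(
  targets=[
    {"claw": 0.5, "linear": [0, 0, 0], "rotation": [-0.07, 0.005, 0]},
    {"claw": 0.5, "linear": [0, 0, 0], "rotation": [-0.07, 0.005, 0]},
    {"claw": 0.5, "linear": [0, 0, 0], "rotation": [-0.05, 0, 0]},
    {"claw": 0.5, "linear": [0, 0.4, 0.4], "rotation": [0, 0, 0]},
    {"claw": 0.5, "linear": [0, 0.3, 0.4], "rotation": [0, 0, 0]},
    {"claw": 0.5, "linear": [0, 0, 0], "rotation": [0, 0, 0]},
    {"claw": 0.5, "linear": [0, 0, 0], "rotation": [0, 0, 0]},
  ],
)

```text
time: 19.65
position: [0.5523, 0.3045, 0.1095]
tool_rot: [0.141, 1.562, -0.162]
ft_force: [-0.6, 0.3, 0.8]
grip_width: 0.501
```

```bash
python3 mc.py .03 .262 .039 90
```

```text
t 19.65 pos [0.5523 0.3045 0.1095] F [-0.6  0.3  0.8] cut [0.0279 0.2614]
 old axes lin [2.82 0.06 0.07] new axes lin [2.82 0.03 0.08] rot [-0.003  0.003  0.008]
 F cut (x,y,z) [-0.6  0.2] 0.8 w 0.5
```

Emit:
play_rows(
  targets=[
    {"claw": 0.5, "linear": [0.9, 0, 0.05], "rotation": [0, 0.003, 0.006]},
    {"claw": 0.5, "linear": [0.9, 0, 0], "rotation": [0, 0, 0]},
    {"claw": 0.5, "linear": [0.8, 0, 0], "rotation": [0, 0, 0]},
    {"claw": 0.5, "linear": [0, 0, 0], "rotation": [0, 0, 0]},
  ],
)

```text
time: 19.98
position: [0.5522, 0.3016, 0.0443]
tool_rot: [0.148, 1.561, -0.155]
ft_force: [-0.4, -1.2, -0.8]
grip_width: 0.498
```

```bash
python3 mc.py .03 .262 .039 90
```

```text
t 19.98 pos [0.5522 0.3016 0.0443] F [-0.4 -1.2 -0.8] cut [0.0284 0.2584]
 old axes lin [0.21 0.14 0.06] new axes lin [0.21 0.14 0.06] rot [-0.003  0.003  0.003]
 F cut (x,y,z) [-0.2 -1.3] -0.8 w 0.5
```

Emit:
play_rows(
  targets=[
    {"claw": 0.5, "linear": [0.2, 0, 0.04], "rotation": [-0.003, 0, 0]},
    {"claw": 0.5, "linear": [0.03, -0.3, 0.02], "rotation": [0, 0, 0]},
    {"claw": 0.5, "linear": [0.02, -0.35, 0], "rotation": [0, 0, 0]},
    {"claw": 0.5, "linear": [0.02, -0.35, 0], "rotation": [0, 0, 0]},
    {"claw": 0.5, "linear": [0, -0.35, 0], "rotation": [0, 0, 0]},
  ],
)

```text
time: 20.4
position: [0.5459, 0.2691, 0.0407]
tool_rot: [0.144, 1.559, -0.145]
ft_force: [0.2, 1.2, -1.3]
grip_width: 0.501
```

```bash
python3 mc.py .03 .14 .039 90
```

```text
t 20.40 pos [0.5459 0.2691 0.0407] F [ 0.2  1.2 -1.3] cut [0.0282 0.2254]
 old axes lin [ 0.07 -3.41  0.06] new axes lin [ 0.07 -3.41  0.07] rot [ 0.002  0.004 -0.   ]
 F cut (x,y,z) [-0.   1.2] -1.3 w 0.5
```

Emit:
play_rows(
  targets=[
    {"claw": 0.5, "linear": [0.04, -0.35, 0], "rotation": [0, 0.002, 0]},
    {"claw": 0.5, "linear": [0.03, -0.35, 0], "rotation": [0, 0.002, 0]},
    {"claw": 0.5, "linear": [0, -0.35, 0], "rotation": [0, 0, 0]},
    {"claw": 0.5, "linear": [0, -0.35, 0], "rotation": [0, 0, 0]},
    {"claw": 0.5, "linear": [0, -0.3, 0], "rotation": [0, 0, 0]},
  ],
)

```text
time: 20.82
position: [0.5379, 0.2234, 0.0411]
tool_rot: [0.148, 1.563, -0.143]
ft_force: [0.5, 1.5, -0.9]
grip_width: 0.498
```

```bash
python3 mc.py .03 .14 .039 90
```

```text
t 20.82 pos [0.5379 0.2234 0.0411] F [ 0.5  1.5 -0.9] cut [0.0289 0.179 ]
 old axes lin [ 0.08 -1.56  0.04] new axes lin [ 0.08 -1.56  0.04] rot [ 0.001  0.002 -0.002]
 F cut (x,y,z) [0.2 1.5] -0.9 w 0.5
```

Emit:
play_rows(
  targets=[
    {"claw": 0.5, "linear": [0.08, -0.3, 0], "rotation": [0, 0, 0]},
    {"claw": 0.5, "linear": [0.03, -0.3, 0], "rotation": [0, 0, 0]},
    {"claw": 0.5, "linear": [0.02, -0.25, 0], "rotation": [0, 0, 0]},
  ],
)

```text
time: 21.07
position: [0.5346, 0.2035, 0.0396]
tool_rot: [0.153, 1.56, -0.138]
ft_force: [-0.6, 5.0, 2.9]
grip_width: 0.497
```

```bash
python3 mc.py .03 .14 .039 90; python3 w.py w12
python3 - <<'E'
from h import *
g=cv2.cvtColor(cv2.imread('pics/w12.png'),cv2.COLOR_BGR2GRAY)
top=get_image('top'); cv2.imwrite('pics/top2.png',top)
cm=cam('top'); pts=[(.10,.27),(.10,-.12),(-.06,-.12),(-.06,.27)]
src=np.float32([proj(cm,[*(M@np.array(p)+O),.045]) for p in pts]); dst=np.float32([((.27-y)*1000,(.10-x)*1000) for x,y in pts])
w=cv2.cvtColor(cv2.warpPerspective(top,cv2.getPerspectiveTransform(src,dst),(390,160)),cv2.COLOR_BGR2GRAY)
for x in(.04,.01,-.01): print(x,'y -.03..-.11:',w[int((.1-x)*1000),300:385:3])
E
```

```text
t 21.07 pos [0.5346 0.2035 0.0396] F [-0.6  5.   2.9] cut [0.0295 0.1588]
 old axes lin [ 0.02 -0.75  0.02] new axes lin [ 0.02 -0.75  0.02] rot [ 0.001  0.003 -0.006]
 F cut (x,y,z) [-1.5  4.8] 2.9 w 0.5
21.0667 [0.53461612 0.20352178 0.03956473] heading tool y 79.34527524605463 down [ 0.00651957  0.00888487 -0.99993928]
0.04 y -.03..-.11: [ 44  52  60  74  85  93  94  87  71  47  26  15  17  34  65  89 101 102
 102 101  99  78  52  20  13  10   8  10  12]
0.01 y -.03..-.11: [57 55 54 54 53 51 51 50 48 46 45 44 42 42 41 39 41 45 51 63 66 58 41 22
 14 12 12 12 12]
-0.01 y -.03..-.11: [65 64 64 63 62 63 62 61 61 59 59 58 58 56 55 54 53 52 50 48 47 46 45 44
 42 40 39 36 33]
```

Emit:
play_rows(
  targets=[
    {"claw": 0.5, "linear": [0.01, -0.25, 0], "rotation": [0, 0, 0]},
    {"claw": 0.5, "linear": [0, -0.22, 0], "rotation": [0, 0, 0]},
  ],
)

```text
time: 21.33
position: [0.5325, 0.191, 0.039]
tool_rot: [0.152, 1.56, -0.139]
ft_force: [0.7, 3.9, 1.9]
grip_width: 0.498
```

```bash
python3 mc.py .03 .14 .039 90
```

```text
t 21.33 pos [0.5325 0.191  0.039 ] F [0.7 3.9 1.9] cut [0.0297 0.1461]
 old axes lin [-0.   -0.24  0.01] new axes lin [-0.   -0.24  0.01] rot [ 0.002  0.003 -0.005]
 F cut (x,y,z) [-0.   3.9] 1.9 w 0.5
```

Emit:
play_rows(
  targets=[
    {"claw": 0.5, "linear": [0, -0.16, 0], "rotation": [0, 0, 0]},
    {"claw": 0.5, "linear": [0, -0.1, 0], "rotation": [0, 0, 0]},
  ],
)

```text
time: 21.5
position: [0.5315, 0.1857, 0.0391]
tool_rot: [0.154, 1.559, -0.136]
ft_force: [1.1, 11.2, -1.3]
grip_width: 0.499
```

```bash
python3 mc.py .03 .135 .039 90
```

```text
t 21.50 pos [0.5315 0.1857 0.0391] F [ 1.1 11.2 -1.3] cut [0.0297 0.1407]
 old axes lin [ 0.   -0.23  0.01] new axes lin [ 0.01 -0.23  0.01] rot [ 0.002  0.004 -0.008]
 F cut (x,y,z) [-1.  11.2] -1.3 w 0.5
```

Emit:
play_rows(
  targets=[
    {"claw": 0.5, "linear": [0, -0.1, 0], "rotation": [0, 0, 0]},
  ],
)

```text
time: 21.58
position: [0.5313, 0.1857, 0.0394]
tool_rot: [0.158, 1.558, -0.131]
ft_force: [1.7, 11.3, -2.6]
grip_width: 0.502
```

```bash
python3 mc.py .03 .135 .039 90; python3 w.py w13
python3 - <<'E'
from h import *
cm=wc('w13'); im=cv2.imread('pics/w13.png')
cv2.imwrite('pics/w13b.png',im)
pts=[(.10,.24),(.10,.0),(-.06,.0),(-.06,.24)]
for p in pts: print(proj(cm,[*(M@np.array(p)+O),.045]).round())
E
```

```text
t 21.58 pos [0.5313 0.1857 0.0394] F [ 1.7 11.3 -2.6] cut [0.0295 0.1407]
 old axes lin [ 0.01 -0.23  0.02] new axes lin [ 0.01 -0.23  0.02] rot [ 0.002  0.004 -0.011]
 F cut (x,y,z) [-0.5 11.4] -2.6 w 0.5
21.5833 [0.53132576 0.18573996 0.03936769] heading tool y 79.44017502104262 down [ 0.00957206  0.01605632 -0.99982527]
[394.  75.]
[350. 413.]
[141. 414.]
[87. 74.]
```

Emit:
play_rows(
  targets=[
    {"claw": 0.5, "linear": [0, -0.105, 0], "rotation": [0, 0, 0]},
    {"claw": 0.5, "linear": [0, -0.105, 0], "rotation": [0, 0, 0]},
    {"claw": 0.5, "linear": [0, -0.105, 0], "rotation": [0, 0, 0]},
  ],
)

```text
time: 21.88
position: [0.5306, 0.186, 0.0398]
tool_rot: [0.167, 1.554, -0.116]
ft_force: [1.8, 8.0, -2.3]
grip_width: 0.503
```

Emit:
play_rows(
  targets=[
    {"claw": 0.5, "linear": [0, 0.3, 0], "rotation": [0, 0, 0]},
    {"claw": 0.5, "linear": [-0.3, 0.5, 0], "rotation": [0, 0, 0]},
    {"claw": 0.5, "linear": [-1, 0.3, 0], "rotation": [0, 0, 0]},
    {"claw": 0.5, "linear": [-1, 0, 0], "rotation": [0, 0, 0]},
    {"claw": 0.5, "linear": [-1, 0, 0], "rotation": [0, 0, 0]},
    {"claw": 0.5, "linear": [-1, 0, 0], "rotation": [0, 0, 0]},
    {"claw": 0.5, "linear": [0, 0, 0], "rotation": [0, 0, 0]},
  ],
)

```text
time: 22.47
position: [0.5316, 0.2048, 0.1496]
tool_rot: [0.153, 1.565, -0.13]
ft_force: [0.4, 1.2, -0.1]
grip_width: 0.499
```

```bash
python3 mc.py .03 .135 .039 90; python3 w.py w14
python3 - <<'E'
from h import *
cm=wc('w14'); im=cv2.imread('pics/w14.png')
pts=[(.10,.15),(.10,-.13),(-.05,-.13),(-.05,.15)]
src=np.float32([proj(cm,[*(M@np.array(p)+O),.045]) for p in pts]); print(src.round())
dst=np.float32([((.15-y)*2000,(.10-x)*2000) for x,y in pts])
w=cv2.warpPerspective(im,cv2.getPerspectiveTransform(src,dst),(560,300)); cv2.imwrite('pics/w14r.png',w)
g=cv2.cvtColor(w,cv2.COLOR_BGR2GRAY).astype(int)
for y in(.12,.11,.10,.09,.08,.07,.06,.05,.04): 
    col=g[:,int((.15-y)*2000)]; print(y,col[10:70:2], col[210:270:3])
E
```

```text
t 22.47 pos [0.5316 0.2048 0.1496] F [ 0.4  1.2 -0.1] cut [0.0262 0.1596]
 old axes lin [ 4.41 -1.05  0.14] new axes lin [ 4.42 -0.98  0.15] rot [ 0.005  0.    -0.009]
 F cut (x,y,z) [0.2 1.3] -0.1 w 0.5
22.4667 [0.53159333 0.20484211 0.14955086] heading tool y 79.67805856368982 down [ 0.00285088  0.01404811 -0.99989726]
[[331. 206.]
 [313. 410.]
 [198. 409.]
 [183. 205.]]
0.12 [236 237 238 237 237 236 235 234 233 233 234 231 202 154 135 123  90  71
  68  67  69  69  69  68  72  71  70  73  73  73] [218 218 218 126  53  54  51  52  49  42  41  43  40  41  44  56  57  57
  56  54]
0.11 [236 236 237 237 237 236 234 234 233 233 231 209 130  73  69  69  67  69
  69  68  70  72  73  73  73  72  72  73  72  71] [218 219 207 118  48  49  52  51  52  51  51  46  41  41  40  41  41  51
  56  57]
0.1 [235 236 231 204 148  88  68  66  64  66  67  65  66  65  66  69  71  71
  70  70  70  72  72  70  71  72  71  70  70  70] [218 218 207 114  46  48  46  46  47  49  48  47  46  42  38  37  32  35
  36  34]
0.09 [60 59 61 63 62 63 63 62 63 63 62 63 63 66 68 69 67 68 68 68 68 68 67 66
 67 68 69 67 6
[... 413 characters left out ...]
4 103 102 102 101 102 102 102 102 102 102 102 100 100 100
 100 101]
0.06 [131 131 132 131 132 133 133 133 132 132 132 133 132 133 133 132 132 133
 132 132 133 132 133 133 133 133 133 133 133 133] [130 130 129 129 129 129 129 128 129 128 129 128 129 128 128 127 126 128
 126 127]
0.05 [120 120 120 121 121 121 121 122 122 121 121 120 121 121 121 121 121 122
 122 122 123 122 122 122 122 124 123 121 123 123] [124 125 125 124 124 125 125 123 124 124 124 125 124 124 124 124 124 123
 123 124]
0.04 [ 40  40  40  42  43  42  45  50  53  54  53  54  52  54  53  53  52  49
  47  54  85 129 135 149 155 156 156 156 157 157] [157 157 158 158 158 158 157 158 157 157 127  55  38  47  48  48  49  47
  48  48]
```

Emit:
play_rows(
  targets=[
    {"claw": 0.5, "linear": [-1, 0, 0], "rotation": [0, 0, 0]},
    {"claw": 0.5, "linear": [-1, 0, 0], "rotation": [0, 0, 0]},
    {"claw": 0.5, "linear": [-1, 0, 0], "rotation": [0, 0, 0]},
    {"claw": 0.5, "linear": [-0.3, -0.5, 0], "rotation": [0, 0, 0]},
    {"claw": 0.5, "linear": [0, -0.9, 0], "rotation": [0, 0, 0]},
    {"claw": 0.5, "linear": [0, -0.9, 0], "rotation": [0, 0, 0]},
    {"claw": 0.5, "linear": [0, -0.9, 0], "rotation": [0, 0, 0]},
    {"claw": 0.5, "linear": [0, -0.9, 0], "rotation": [0, 0, 0]},
    {"claw": 0.5, "linear": [0, 0, 0], "rotation": [0, 0, 0]},
    {"claw": 0.5, "linear": [0, 0, 0], "rotation": [0, 0, 0]},
  ],
)

```text
time: 23.35
position: [0.5061, 0.0916, 0.2256]
tool_rot: [0.137, 1.584, -0.147]
ft_force: [0.5, 0.2, -0.6]
grip_width: 0.496
```

```bash
python3 mc.py .03 .03 .22 90; python3 w.py w15
python3 - <<'E'
from h import *
cm=wc('w15'); im=cv2.imread('pics/w15.png')
pts=[(.10,.15),(.10,.0),(-.05,.0),(-.05,.15)]
src=np.float32([proj(cm,[*(M@np.array(p)+O),.045]) for p in pts]); print(src.round())
dst=np.float32([((.15-y)*2000,(.10-x)*2000) for x,y in pts])
w=cv2.warpPerspective(im,cv2.getPerspectiveTransform(src,dst),(300,300)); cv2.imwrite('pics/w15r.png',w)
g=cv2.cvtColor(w,cv2.COLOR_BGR2GRAY).astype(int)
for y in(.12,.11,.10,.09,.08,.07,.06,.05,.04): 
    col=g[:,int((.15-y)*2000)]; print(y,col[10:70:2], col[210:270:3])
for x in (.06,.04,.02,0): print(x,g[int((.1-x)*2000),0:80:2])
E
```

```text
t 23.35 pos [0.5061 0.0916 0.2256] F [ 0.5  0.2 -0.6] cut [0.0224 0.0435]
 old axes lin [ 0.22 -0.54  0.3 ] new axes lin [ 0.22 -0.54  0.3 ] rot [ 0.005 -0.011  0.005]
 F cut (x,y,z) [0.4 0.3] -0.6 w 0.5
23.35 [0.50611939 0.09155347 0.22556718] heading tool y 79.66478654997539 down [-0.01832855 -0.00417599 -0.9998233 ]
[[330.  86.]
 [320. 209.]
 [205. 208.]
 [199.  85.]]
0.12 [221 222 222 222 222 222 222 221 220 219 219 219 215 181 139 121 126 188
 200 203 203 204 205 213 215 216 216 216 216 217] [215 215 215 215 214 214 214 214 214 215 199 124  59  57  59  57  57  58
  57  56]
0.11 [221 221 222 222 222 222 222 220 220 220 220 220 213 178 138 125 124 156
 200 204 204 204 211 215 216 216 217 216 216 216] [215 215 215 215 215 215 214 215 215 214 205 113  66  63  61  61  60  59
  60  59]
0.1 [221 221 222 222 222 223 222 221 221 220 220 221 216 177 140 125 134 190
 201 203 203 203 206 214 216 216 216 216 216 217] [215 216 215 215 215 216 215 215 215 215 215 120  64  64  63  64  64  64
  62  61]
0.09 [221 221 222 222 222 222 222 222 220 221 220 220 212 189 144 128 122 159
 200 204 204 204
[... 1144 characters left out ...]
4  72  72  71  71
  70  71]
0.06 [ 65  64  64  65  66  67  65  66  66  67  68  68  69  69  70  70  72  72
  71  72 127 183 210 216 216 216 216 215 216 216 217 216 216 216 216 216
 216 216 216 216]
0.04 [ 58  60  61  60  62  61  63  63  63  65  66  67  67  67  67  67  69  68
  70  69 122 179 209 216 216 216 216 216 216 216 216 216 216 216 216 216
 216 216 217 216]
0.02 [ 58  58  58  59  58  57  60  60  61  62  62  63  63  64  64  65  66  67
  67  66 112 171 203 214 216 215 216 215 216 216 216 216 216 216 215 215
 216 216 216 216]
0 [ 53  54  56  55  56  56  56  57  58  58  60  60  61  62  61  62  61  62
  63  64 112 188 213 215 215 215 215 216 215 215 215 216 216 216 216 216
 216 216 216 216]
```

Emit:
play_rows(
  targets=[
    {"claw": 0.5, "linear": [0, 0.9, 0.1], "rotation": [0, -0.005, 0]},
    {"claw": 0.5, "linear": [0, 0.9, 0.1], "rotation": [0, -0.005, 0]},
    {"claw": 0.5, "linear": [0, 0.9, 0], "rotation": [0, 0, 0]},
    {"claw": 0.5, "linear": [0, 0.9, 0], "rotation": [0, 0, 0]},
    {"claw": 0.5, "linear": [0, 0.7, 0], "rotation": [0, 0, 0]},
    {"claw": 0.5, "linear": [1, 0, 0], "rotation": [0, 0, 0]},
    {"claw": 0.5, "linear": [1, 0, 0], "rotation": [0, 0, 0]},
    {"claw": 0.5, "linear": [1, 0, 0], "rotation": [0, 0, 0]},
    {"claw": 0.5, "linear": [0, 0, 0], "rotation": [0, 0, 0]},
  ],
)

```text
time: 24.15
position: [0.5286, 0.2099, 0.1432]
tool_rot: [0.129, 1.575, -0.139]
ft_force: [-0.5, -0.6, -0.7]
grip_width: 0.501
```

```bash
python3 mc.py .03 .16 .04 90
```

```text
t 24.15 pos [0.5286 0.2099 0.1432] F [-0.5 -0.6 -0.7] cut [0.0224 0.164 ]
 old axes lin [ 4.13 -0.14  0.33] new axes lin [ 4.13 -0.16  0.3 ] rot [ 0.011 -0.005  0.005]
 F cut (x,y,z) [-0.4 -0.7] -0.7 w 0.5
```

Emit:
play_rows(
  targets=[
    {"claw": 0.5, "linear": [0.5, 0, 0.3], "rotation": [0.011, -0.004, 0.004]},
    {"claw": 0.5, "linear": [0.9, 0, 0], "rotation": [0, 0, 0]},
    {"claw": 0.5, "linear": [0.9, 0, 0], "rotation": [0, 0, 0]},
    {"claw": 0.5, "linear": [0.9, 0, 0], "rotation": [0, 0, 0]},
    {"claw": 0.5, "linear": [0.4, 0, 0], "rotation": [0, 0, 0]},
    {"claw": 0.5, "linear": [0.1, 0, 0], "rotation": [0, 0, 0]},
  ],
)

```text
time: 24.65
position: [0.5365, 0.2169, 0.0511]
tool_rot: [0.143, 1.567, -0.139]
ft_force: [0.5, -0.6, 0.6]
grip_width: 0.5
```

```bash
python3 mc.py .03 .143 .04 90
```

```text
t 24.65 pos [0.5365 0.2169 0.0511] F [ 0.5 -0.6  0.6] cut [0.0288 0.1723]
 old axes lin [ 0.44 -1.17  0.04] new axes lin [ 0.44 -1.17  0.05] rot [ 0.005 -0.001 -0.001]
 F cut (x,y,z) [ 0.6 -0.5] 0.6 w 0.5
```

Emit:
play_rows(
  targets=[
    {"claw": 0.5, "linear": [0.42, 0, 0.03], "rotation": [0.005, 0, 0]},
    {"claw": 0.5, "linear": [0.05, -0.3, 0], "rotation": [0, 0, 0]},
    {"claw": 0.5, "linear": [0.03, -0.3, 0], "rotation": [0, 0, 0]},
    {"claw": 0.5, "linear": [0.02, -0.3, 0], "rotation": [0, 0, 0]},
  ],
)

```text
time: 24.98
position: [0.5341, 0.1973, 0.0401]
tool_rot: [0.149, 1.564, -0.141]
ft_force: [0.2, -0.4, -0.4]
grip_width: 0.499
```

```bash
python3 mc.py .03 .1407 .039 90
```

```text
t 24.98 pos [0.5341 0.1973 0.0401] F [ 0.2 -0.4 -0.4] cut [0.0301 0.1526]
 old axes lin [ 0.04 -0.48 -0.01] new axes lin [ 0.04 -0.48 -0.  ] rot [ 0.002  0.001 -0.003]
 F cut (x,y,z) [ 0.3 -0.4] -0.4 w 0.5
```

Emit:
play_rows(
  targets=[
    {"claw": 0.5, "linear": [0.02, -0.2, 0], "rotation": [0, 0, 0]},
    {"claw": 0.5, "linear": [0.02, -0.12, 0], "rotation": [0, 0, 0]},
    {"claw": 0.5, "linear": [0, -0.1, 0], "rotation": [0, 0, 0]},
  ],
)

```text
time: 25.23
position: [0.5339, 0.1852, 0.041]
tool_rot: [0.154, 1.56, -0.141]
ft_force: [2.2, 8.2, -2.4]
grip_width: 0.496
```

```bash
python3 mc.py .03 .1407 .039 90
```

```text
t 25.23 pos [0.5339 0.1852 0.041 ] F [ 2.2  8.2 -2.4] cut [0.0322 0.1407]
 old axes lin [ 0.08 -0.   -0.09] new axes lin [ 0.08 -0.   -0.09] rot [ 0.     0.003 -0.006]
 F cut (x,y,z) [0.6 8.4] -2.4 w 0.5
```

Touching at 8 N. I'll press to about 14–15 N, since bed friction takes 2–3 N of it.

Emit:
play_rows(
  targets=[
    {"claw": 0.5, "linear": [0.02, -0.13, 0], "rotation": [0, 0, 0.003]},
    {"claw": 0.5, "linear": [0.02, -0.13, 0], "rotation": [0, 0, 0.003]},
  ],
)

```text
time: 25.4
position: [0.5341, 0.1853, 0.0422]
tool_rot: [0.17, 1.554, -0.122]
ft_force: [1.9, 6.3, -1.9]
grip_width: 0.501
```

```bash
python3 mc.py .03 .1407 .039 90
```

```text
t 25.40 pos [0.5341 0.1853 0.0422] F [ 1.9  6.3 -1.9] cut [0.0324 0.1408]
 old axes lin [ 0.13 -0.01 -0.1 ] new axes lin [ 0.13 -0.   -0.1 ] rot [ 0.001  0.006 -0.02 ]
 F cut (x,y,z) [0.7 6.5] -1.9 w 0.5
```

Emit:
play_rows(
  targets=[
    {"claw": 0.5, "linear": [0.08, -0.14, -0.03], "rotation": [0, 0.003, -0.015]},
    {"claw": 0.5, "linear": [0.06, -0.16, 0], "rotation": [0, 0, -0.01]},
  ],
)

```text
time: 25.57
position: [0.5339, 0.1852, 0.041]
tool_rot: [0.151, 1.556, -0.14]
ft_force: [1.6, 7.3, -2.9]
grip_width: 0.505
```

```bash
python3 mc.py .03 .1407 .039 90
```

```text
t 25.57 pos [0.5339 0.1852 0.041 ] F [ 1.6  7.3 -2.9] cut [0.0322 0.1407]
 old axes lin [ 0.08  0.   -0.09] new axes lin [ 0.08  0.   -0.09] rot [ 0.001  0.006 -0.005]
 F cut (x,y,z) [0.2 7.5] -2.9 w 0.5
```

Emit:
play_rows(
  targets=[
    {"claw": 0.5, "linear": [0.05, -0.24, 0], "rotation": [0, 0, -0.012]},
  ],
)

```text
time: 25.65
position: [0.5339, 0.1849, 0.0412]
tool_rot: [0.143, 1.555, -0.146]
ft_force: [2.6, 12.1, -2.3]
grip_width: 0.498
```

```bash
python3 mc.py .03 .1407 .039 90
```

```text
t 25.65 pos [0.5339 0.1849 0.0412] F [ 2.6 12.1 -2.3] cut [0.0322 0.1404]
 old axes lin [ 0.09  0.01 -0.09] new axes lin [ 0.09  0.01 -0.09] rot [0.002 0.007 0.001]
 F cut (x,y,z) [ 0.3 12.4] -2.3 w 0.5
```

Emit:
play_rows(
  targets=[
    {"claw": 0.5, "linear": [0.06, -0.28, 0], "rotation": [0, 0, -0.008]},
  ],
)

```text
time: 25.73
position: [0.5338, 0.185, 0.0415]
tool_rot: [0.14, 1.552, -0.145]
ft_force: [2.2, 12.9, -2.6]
grip_width: 0.496
```

```bash
python3 mc.py .03 .1407 .039 90
```

```text
t 25.73 pos [0.5338 0.185  0.0415] F [ 2.2 12.9 -2.6] cut [0.0321 0.1405]
 old axes lin [ 0.1   0.01 -0.08] new axes lin [ 0.1   0.01 -0.08] rot [0.004 0.009 0.001]
 F cut (x,y,z) [-0.3 13.1] -2.6 w 0.5
```

Emit:
play_rows(
  targets=[
    {"claw": 0.5, "linear": [0.06, -0.3, 0], "rotation": [0, 0, -0.008]},
    {"claw": 0.5, "linear": [0.06, -0.3, 0], "rotation": [0, 0, -0.008]},
  ],
)

```text
time: 25.9
position: [0.5334, 0.1851, 0.0423]
tool_rot: [0.136, 1.546, -0.14]
ft_force: [2.5, 12.4, -1.3]
grip_width: 0.501
```

Emit:
play_rows(
  targets=[
    {"claw": 0.5, "linear": [0, 0.2, 0], "rotation": [0, 0, 0]},
    {"claw": 0.5, "linear": [0, 0.5, 0], "rotation": [0, 0, 0]},
    {"claw": 0.5, "linear": [-0.5, 0.5, 0], "rotation": [0, 0, 0]},
    {"claw": 0.5, "linear": [-1, 0, 0], "rotation": [0, 0, 0]},
    {"claw": 0.5, "linear": [-1, 0, 0], "rotation": [0, 0, 0]},
    {"claw": 0.5, "linear": [-1, 0, 0], "rotation": [0, 0, 0]},
    {"claw": 0.5, "linear": [-1, 0, 0], "rotation": [0, 0, 0]},
    {"claw": 0.5, "linear": [-1, 0, 0], "rotation": [0, 0, 0]},
    {"claw": 0.5, "linear": [-1, 0, 0], "rotation": [0, 0, 0]},
    {"claw": 0.5, "linear": [-0.8, 0, 0], "rotation": [0, 0, 0]},
  ],
)

```text
time: 26.73
position: [0.532, 0.215, 0.2307]
tool_rot: [0.131, 1.552, -0.143]
ft_force: [-0.7, 0.2, 0.8]
grip_width: 0.498
```

```bash
python3 mc.py .11 -.12 .23 90
```

```text
t 26.73 pos [0.532  0.215  0.2307] F [-0.7  0.2  0.8] cut [0.0247 0.1696]
 old axes lin [  0.15 -11.63   3.26] new axes lin [  0.03 -11.59   3.41] rot [0.008 0.01  0.004]
 F cut (x,y,z) [-0.7  0.1] 0.8 w 0.5
```

Emit:
play_rows(
  targets=[
    {"claw": 0.5, "linear": [-0.1, -0.9, 0.28], "rotation": [0.008, 0.01, 0.004]},
    {"claw": 0.5, "linear": [0, -0.95, 0.28], "rotation": [0, 0, 0]},
    {"claw": 0.5, "linear": [0, -0.95, 0.28], "rotation": [0, 0, 0]},
    {"claw": 0.5, "linear": [0, -0.95, 0.28], "rotation": [0, 0, 0]},
    {"claw": 0.5, "linear": [0, -0.95, 0.28], "rotation": [0, 0, 0]},
    {"claw": 0.5, "linear": [0, -0.95, 0.28], "rotation": [0, 0, 0]},
    {"claw": 0.5, "linear": [0, -0.95, 0.28], "rotation": [0, 0, 0]},
    {"claw": 0.5, "linear": [0, -0.95, 0.28], "rotation": [0, 0, 0]},
    {"claw": 0.5, "linear": [0, -0.95, 0.28], "rotation": [0, 0, 0]},
    {"claw": 0.5, "linear": [0, -0.95, 0.28], "rotation": [0, 0, 0]},
  ],
)

```text
time: 27.57
position: [0.5588, -0.0336, 0.2445]
tool_rot: [0.136, 1.553, -0.14]
ft_force: [1.2, 0.7, 0.4]
grip_width: 0.499
```

Emit:
play_rows(
  targets=[
    {"claw": 0.5, "linear": [0, -0.9, 0.28], "rotation": [0, 0, 0]},
    {"claw": 0.5, "linear": [0, -0.3, 0], "rotation": [0, 0, 0]},
    {"claw": 0.5, "linear": [0, 0, 0], "rotation": [0, 0, 0]},
    {"claw": 0.5, "linear": [0, 0, 0], "rotation": [0, 0, 0]},
  ],
)

```text
time: 27.9
position: [0.5595, -0.0741, 0.2447]
tool_rot: [0.142, 1.554, -0.152]
ft_force: [0.1, 0.9, -0.9]
grip_width: 0.496
```

```bash
python3 mc.py .11 -.12 .23 90; python3 w.py w16
python3 - <<'E'
from h import *
cm=wc('w16'); im=cv2.imread('pics/w16.png')
# rectify at z=.06: cutter +x up, +y left
pts=[(.15,-.03),(.15,-.11),(.0,-.11),(.0,-.03)]
src=np.float32([proj(cm,[*(M@np.array(p)+O),.06]) for p in pts]); print(src.round())
dst=np.float32([((-.03-y)*7000,(.15-x)*4000) for x,y in pts]); dst=np.float32([((-.03-y)*5000,(.15-x)*5000*.8) for x,y in pts])
dst=np.float32([((-.03-y)*5000,(.15-x)*5000) for x,y in pts])
w=cv2.warpPerspective(im,cv2.getPerspectiveTransform(src,dst),(400,600),flags=cv2.INTER_CUBIC)
cv2.imwrite('pics/w16r.png',w)
E
```

```text
t 27.90 pos [ 0.5595 -0.0741  0.2447] F [ 0.1  0.9 -0.9] cut [ 0.1058 -0.1092]
 old axes lin [ 0.59 -0.43  0.16] new axes lin [ 0.59 -0.43  0.17] rot [-0.     0.008  0.003]
 F cut (x,y,z) [-0.1  0.9] -0.9 w 0.5
27.9 [ 0.55953132 -0.07408406  0.24473155] heading tool y 79.21915422692331 down [ 0.01147854 -0.00746532 -0.99990625]
[[294. 110.]
 [291. 176.]
 [173. 176.]
 [167. 110.]]
```

View pics/w16r.png

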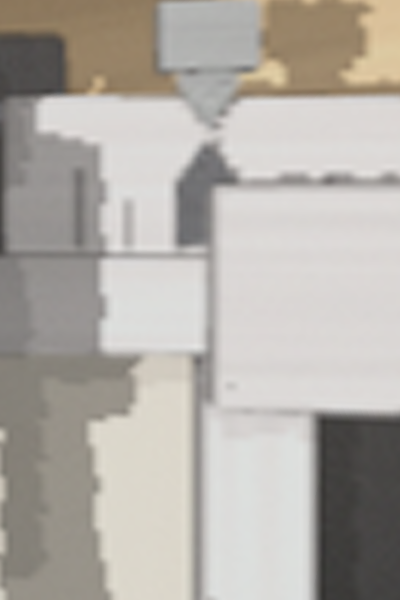

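```bash
python3 -c "
from bench import *; print(close_job())"
```

```text
the job is handed in; nothing more can be done
None
```

The gauge is on the mark, and the bisque tile sits flush against the back fence and the gauge. I handed the job in at about 28 s of the 72 s, with the robot touching nothing.

**Gauge:** I wound it back about 19 mm past the mark and forward again. It ended roughly 0.5 mm too far forward, so I wound it back about 12 mm past the mark (by wheel angle) and brought it forward to the mark again. Then I let go of the knob.

**Tile:** I pushed it against the fence with a peak of about 13 N, then slid it along to the gauge and pressed it home. The first press read about 11 N at the wrist. I repeated it at 12–13 N, because friction on the bed takes 2–3 N of that. The highest reading on the tile was 13.5 N, but force was only read at the end of each move.

**Last checks:**
- **Pointer and mark:** the last wrist picture, taken after pressing, shows the tips within about 0.4 mm of each other. The reading before pressing was about 0.2 mm.
- **Tile against the gauge:** the right edge looks parallel to the contact face with no visible gap.
- **Tile against the fence:** a picture taken before the second press showed no gap and a front edge parallel to the fence. I did not look at the fence side again after that press.

**Readings that disagreed:** one early, coarse reading gave about 11 mm past the mark instead of 14 mm. The two measurements of the cutter's heading differed by 0.4°; I used the closer one for the tile.

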